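Release the filter cassette of a bench dust extractor

ROBOT

A 7-joint arm with a two-finger parallel gripper is mounted at the origin on a cart in front of the work surface, level with it; the furniture and walls round the work are solid. World frame = base frame: x ahead of the robot, y to its left, z up, the work surface at z = 0. Lengths are in m, angles in rad, forces in N, time in s.
With the tool pointing down it reaches from about 0.35 to 0.9 m from the base axis. Payload 8.1 kg.
Tool frame: the origin (TCP) lies midway between the tips of the shut fingers; the grasp point (between the pads) lies 19 mm behind it (robot.pinch_z is the distance from the TCP to the grasp point, in m); x points along the fingers, y is the direction in which the jaws open and shut, and the axes are right-handed (so a half turn about x gives the same grasp; the last joint's range is limited). The gripper opens to 92 mm and grips with 3 to 60 N. Pads are 19 mm wide; open, the fingers measure 130 mm over their backs; the gripper's body (75 mm by 190 mm) begins 47 mm behind the grasp point.
Start: joints at [-1.269, 0.434, 0.025, 1.573, -0.012, 1.134, -0.075], TCP at [0.246, 0.574, 0.227] pointing down, gripper open.
Joint ranges: [-2.62, 2.62], [-0.44, 2.09], [-1.27, 1.32], [0.08, 2.57], [-1.32, 4.46], [0.12, 2], [-2.74, 2.74]. Speed limits (rad/s): [2.22, 2.22, 3.01, 3.01, 3.14, 3.14, 3.14].

INTERFACE

Orientations are given as [roll, pitch, yaw] about the fixed x, y, z axes, in that order (R = Rz(yaw) Ry(pitch) Rx(roll)).
In Python, from bench import robot, capture, camera_model gives the robot as it stands.
- The arm moves only by the tool arm_command, never from a script. Its argument "steps" is a list of rows, each an object of numbers: "x", "y", "z": the shift along the world's x, y, z in mm; "rx", "ry", "rz": the turn, a rotation vector about the world's x, y, z in rad; "fingers": the finger opening in mm, from 0 to 91.8. A call has 1 to 20 rows; each row shifts and turns the commanded pose from where the row before left it; what a row does not reach is not made up. A row lasts 1/10 s, in which the tool goes at most 50 mm and 8.59 degrees, less where a joint would pass 70% of its speed; a pose out of reach is approached as far as the arm can. A call with a gripper value outside its range is refused whole. The fingers move at their own pace and stop on an object; "force" is the grip in N (left out, the last holds). Time passes only in rows, so rows that do not move let the fingers close. It gives the time, the measured TCP pose, the force and the opening at its end, in the units of the state.
- robot.state(): the state, without advancing time (a new reading comes with each control period).
- capture(name): name is "scene" or "top"; returns the picture (420x560x3 uint8, blue, green, red); there is no depth.
- camera_model(name): a dict with "fx", "fy", "cx", "cy" (pixels), "world_to_cam" (4x4, takes a point from world to camera coordinates). Camera axes: x right, y up, looking along -z (the intrinsics and any distortion apply to the point x, -y, -z); pixel columns grow to the right and rows downward; lengths in m; the calibration is good to about 2 mm. A picture is of the moment at which its call begins. camera_model takes no time and is no camera call.
- robot.job_done(): hands the job in, once; it reports no verdict.
The state is a dict: "time": time; "qpos": joint angles; "qd": joint speeds; "joint_efforts": joint torques, N m; "ee_pos": TCP position; "eef_rot": TCP orientation; "ft_force": force on the tool from outside, world axes, zero at the start; "torque": the same for the moment, N m; "gripper_width": opening from 0.0 (shut) to 1.0 (fully open).
Only numpy, scipy, OpenCV 4.12 (cv2) and the standard library are available. Lean on these libraries where they do the work, as an engineer would, in place of code of your own. Each camera call takes 0.05 s, during which the arm holds its last target. There are 200 camera calls.

TASK

Free the filter cassette of the small bench dust extractor: draw the spring-loaded captive screw on its lid up against its spring and unscrew it (anticlockwise seen from above) while holding it up, so that its thread catches in the bush, then drive it all the way out to its stop, so that it stays up by itself when let go. Then pull the cassette forward by its bar handle all the way out to its end stop and let go. Work by feel: take care not to tug hard on the thread, not to jam the screw at its stop and not to drag at the cassette while the screw still locks it, and leave the hammer and the file beside it where they are.

Things in the scene. Friction and masses are not known exactly. Their poses are not given: they have to be found in the camera images.
- extractor: Fixed grey sheet-metal dust extractor, 190 mm deep (x), 180 wide (y), 105 high. Origin: centre of its underside on the bench top; x points from its front (cassette side, towards the robot) to its back, z up. The captive screw stands on the lid at x = -35 mm, y = 0. A rocker switch 5 mm high is on the rear left of the lid, an intake stub on the back.
- thumbscrew: Captive screw with round knurled steel head, 30 mm across, 24 mm high, axis vertical. Origin: centre of the head, half-way up; fully in (the start) 30 mm above the lid, z = 0.135 in the extractor's frame. These axes rise with the screw but do not turn with it: its turn is not told. A spring draws it in with 9 N, 11 N when up; its nose stands 8 mm deep in the cassette, locking it.
- bush: Round bush on the lid below the head, 25 mm across, 16 mm high (flange 37 mm across, 4 mm high); 18 mm from lid to head. Origin: on the screw's axis at the lid's surface. Inside is a coarse thread, 9 mm in radius. More than 30 N between the screw's thread and the bush (a pull of about 38 N in all) does damage.
- thread_entry (a point): On the screw's axis at the bush's mouth, 16 mm above the lid. Drawn up 5 to 7 mm, the screw's thread meets the bush's thread from below. Held against it with a few N more than the spring and turned anticlockwise (from above) by 0 to 1.3 rad, different every time, it finds the gap and springs up 2 to 4 mm more. Let go there, it snaps back in.
- end_stop: The thread's end stop, inside the bush; origin as the bush's. From the gap about 0.5 rad more brings the screw on to the flank, which carries it (it stays when let go) and lifts it 2.6 mm per rad for 1 rad to this stop: head 11.5 mm above its start. In all 1.4 to 2.7 rad; regrasp once on the flank. It turns with under 0.1 N m; over 40 N on the stop (0.35 N m) jams it.
- handle (a point): Middle of the cassette's bar handle: round steel bar 11 mm thick, 90 mm long, level, across the front; its axis is 35 mm in front of the cassette's face, 78 mm above the bench top (27 below the lid), on the centre line. Axes as the extractor's: pull along -x.
- cassette (a joint): How far the filter cassette is drawn out forward, in m: 0 closed, 0.075 at its end stop. Once free it slides with 2 to 4 N and stays where it is left.
- hammer: Chasing hammer, 228 mm long, lying flat to the left of the extractor. Leave alone.
- half_round_file: File with wooden handle, 219 mm long, lying to the right of the extractor. Leave alone.

How it is judged:
By the outcome, as a careful person would: the job done as asked, in the order asked, and still so for the second after the job is handed in, with the robot touching nothing.
It also fails if it takes over 72 s, if anything falls off the work surface, if the arm or the gripper's body presses on something with over 40 N, if the wrist force passes 120 N, or if a joint passes its speed limit or range.

## Working session

There is one attempt and no reset: what is moved stays moved. The work goes in short steps, Python scripts to look and compute and a tool call to move; the robot and the scene stay as the last step left them, time stands still between calls to the robot, and variables do not carry over. Pictures are saved under pics/ and viewed, about 8 in all and at most 12, crops included, and the job is handed in when it is done.

Besides the shell and the picture viewer there is one more tool, called after "Call:" as name(argument=value, ...), one argument or row to a line, values as JSON. arm_command: Moves the arm, as the interface text tells. Its arguments: {"type":"object","properties":{"steps":{"type":"array","items":{"type":"object","properties":{"x":{"type":"number"},"y":{"type":"number"},"z":{"type":"number"},"rx":{"type":"number"},"ry":{"type":"number"},"rz":{"type":"number"},"fingers":{"type":"number"}}}},"force":{"type":"number"}},"required":["steps"]}

```bash
mkdir -p pics
python3 - <<'E'
from bench import robot, capture, camera_model
import cv2, numpy as np
for n in("scene","top"):
    im=capture(n); cv2.imwrite(f"pics/{n}0.png",im)
    m=camera_model(n); print(n,{k:(np.round(v,4).tolist()) for k,v in m.items()})
s=robot.state(); print(s, robot.pinch_z)
E
```

```text
scene {'fx': 396.9196, 'fy': 396.9196, 'cx': 279.3086, 'cy': 204.1432, 'world_to_cam': [[-0.6899, -0.7238, 0.0137, 0.4031], [0.3981, -0.3635, 0.8422, -0.3458], [-0.6046, 0.5865, 0.5389, -0.5312], [0.0, 0.0, 0.0, 1.0]]}
top {'fx': 392.6886, 'fy': 392.6886, 'cx': 277.6824, 'cy': 210.4388, 'world_to_cam': [[0.137, -0.9906, 0.0023, -0.0764], [0.9689, 0.1345, 0.2078, -0.6194], [-0.2061, -0.0262, 0.9782, -0.8308], [0.0, 0.0, 0.0, 1.0]]}
{'time': 0.1, 'qpos': array([-1.26858847,  0.43516787,  0.02498023,  1.57405031, -0.01161234,
        1.13400771, -0.07508712]), 'qd': array([ 2.08585505e-04, -2.40137033e-03,  8.01191070e-04, -1.62241629e-03,
        7.84240809e-04,  9.20139751e-05,  6.12877358e-04]), 'joint_efforts': array([ 3.41998173e-03, -6.69125104e+01,  9.87880714e-01, -3.15146184e+01,
       -6.05789479e-02,  3.73001152e-02,  3.46943023e-05]), 'ee_pos': array([0.24600995, 0.57401572, 0.22599739]), 'eef_rot': array([-1.4855711 ,  1.56930827, -1.89044721]), 'ft_force': array([ 0.6684177 , -1.30010433, -0.49805101]), 'torque': array([-0.0415749 ,  0.00663223, -0.00371659]), 'gripper_width': 1.0022871932157738} 0.0188
```

View pics/top0.png

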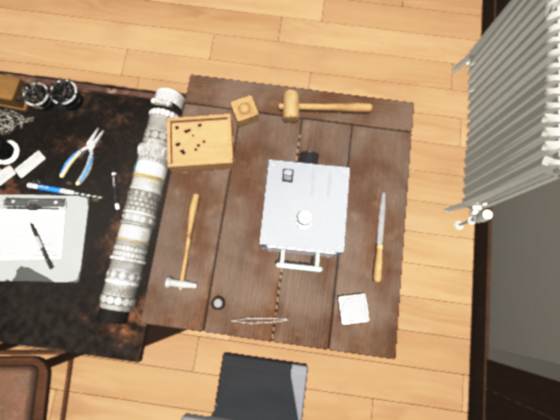

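View pics/scene0.png

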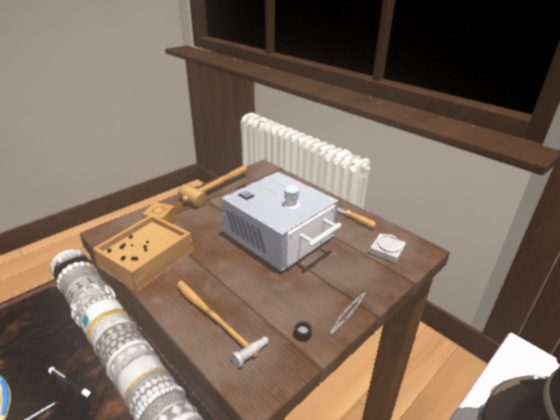

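The top view shows the extractor lid at about (305,208), the screw head at (304,217) and the handle bar around (299,267). The hammer is left at (185,240) and the file right at (380,240). The scene view shows the head at (291,196) and the bar at (320,236).

```bash
cat > h.py <<'E'
import numpy as np, cv2
from bench import camera_model
def ray(n,u,v):
    m=camera_model(n);T=np.array(m["world_to_cam"]);R=T[:3,:3];c=-R.T@T[:3,3]
    return c,R.T@np.array([(u-m["cx"])/m["fx"],-(v-m["cy"])/m["fy"],-1])
def onz(n,u,v,z):
    c,d=ray(n,u,v);return c+d*(z-c[2])/d[2]
def proj(n,p):
    m=camera_model(n);q=np.array(m["world_to_cam"])@np.append(p,1)
    return m["cx"]-m["fx"]*q[0]/q[2],m["cy"]+m["fy"]*q[1]/q[2]
def tri(a,b):
    (c1,d1),(c2,d2)=a,b;A=np.c_[d1,-d2];s=np.linalg.lstsq(A,c2-c1,rcond=None)[0]
    p,q=c1+s[0]*d1,c2+s[1]*d2;return (p+q)/2,np.linalg.norm(p-q)
E
python3 - <<'E'
from h import *
im=cv2.imread("pics/top0.png")
hsv=cv2.cvtColor(im,cv2.COLOR_BGR2HSV)
m=((hsv[...,1]<70)&(hsv[...,2]>120)).astype(np.uint8)*255
m[:,:240]=0;m[:,365:]=0;m[:140]=0;m[300:]=0
m2=cv2.morphologyEx(m,cv2.MORPH_OPEN,np.ones((15,15)))
c=max(cv2.findContours(m2,0,2)[0],key=cv2.contourArea)
r=cv2.minAreaRect(c);print(r)
P=np.array([onz("top",*p,0.105) for p in cv2.boxPoints(r)]);print(P.round(4))
print("sides",np.linalg.norm(np.diff(P,axis=0),axis=1),"centre",P.mean(0))
print("screw top",onz("top",304,217,0.147),"handle ends",onz("top",277,266,.078),onz("top",321,269,.078))
print(tri(ray("top",304,216),ray("scene",291.5,189)))
vis=np.hstack([cv2.resize(im[150:285,245:365],None,fx=4,fy=4,interpolation=2)[:540], cv2.resize(cv2.imread("pics/scene0.png")[165:285,255:345],None,fx=4,fy=4.5,interpolation=2)])
print(vis.shape);cv2.imwrite("pics/crop0.png",cv2.resize(vis,(min(800,vis.shape[1]),540)))
E
```

```text
((304.4689636230469, 208.027587890625), (86.6737060546875, 94.65989685058594), 3.3664605617523193)
[[ 0.5188  0.0363  0.105 ]
 [ 0.7298  0.0551  0.105 ]
 [ 0.7446 -0.1382  0.105 ]
 [ 0.5333 -0.1473  0.105 ]]
sides [0.21189426 0.19387964 0.21153422] centre [ 0.63163672 -0.04852061  0.105     ]
screw top [ 0.60049485 -0.04843421  0.147     ] handle ends [ 0.49826636 -0.00646282  0.078     ] [ 0.50499535 -0.10235178  0.078     ]
(array([ 0.60247527, -0.0490253 ,  0.14325362]), np.float64(0.0022081089182634083))
(540, 840, 3)
```

View pics/crop0.png

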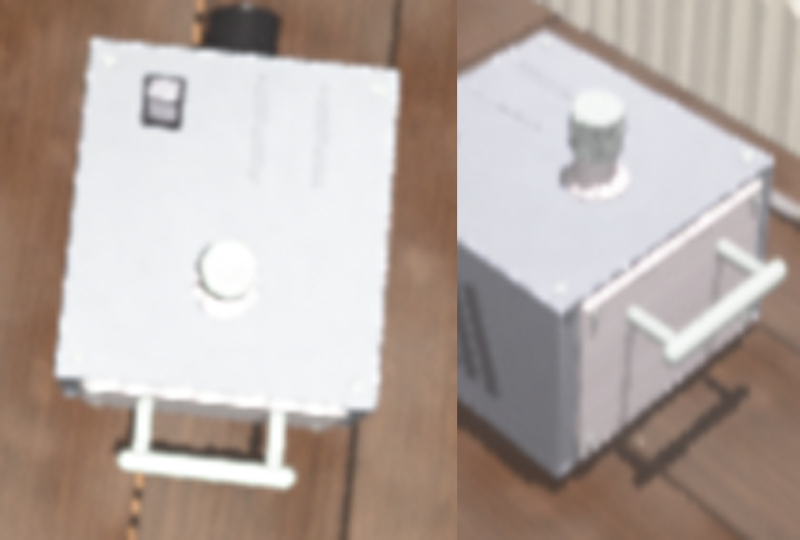

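The crop gives cleaner corners. In full-image pixels the lid corners are about (269.1,159.5), (349.5,167.5), (344.2,252) and (260,243.8). The head is at (304.3,217), and the bar ends are at (277,265.3) and (321.9,269.5).

Run:
```python
from h import *
P=np.array([onz("top",u,v,.105) for u,v in [(269.1,159.5),(349.5,167.5),(344.2,252),(260,243.8)]])
print(P.round(4),np.linalg.norm(np.diff(P,axis=0,append=P[:1]),axis=1).round(4))
c=P.mean(0);ax=(P[0]+P[1]-P[2]-P[3]);yaw=np.arctan2(ax[1],ax[0]);b=(P[0]+P[3]-P[1]-P[2]);print("c",c,"yaw",yaw,np.arctan2(-b[0],b[1]))
s=onz("top",304.3,217,.147);e=[onz("top",277,265.3,.078),onz("top",321.9,269.5,.078)];d=e[0]-e[1]
print("screw",s,"handle",(e[0]+e[1])/2,np.linalg.norm(d),"yaw",np.arctan2(-d[0],d[1]))
h=(e[0]+e[1])/2;print("screw-handle",s-h,np.linalg.norm((s-h)[:2]),"expected .095, dir",np.arctan2(*(s-h)[1::-1]))
# base side view of head: scene: head top ellipse centre in crop (599,108)
u,v=(599/3.81-120)/1+0,0
print(tri(ray("top",304.3,217),ray("scene",(599/.9524-480)/4+255,165+108/4.5)))
from scipy.spatial.transform import Rotation as R
from bench import robot
st=robot.state();M=R.from_euler("xyz",st["eef_rot"]).as_matrix();print(M.round(3))
```

```text
[[ 0.7285  0.0433  0.105 ]
 [ 0.7346 -0.1369  0.105 ]
 [ 0.5454 -0.1445  0.105 ]
 [ 0.5381  0.0358  0.105 ]] [0.1804 0.1894 0.1804 0.1905]
c [ 0.63664179 -0.05056594  0.105     ] yaw 0.0397334403071052 0.037216559805666974
screw [ 0.60057989 -0.04904688  0.147     ] handle [ 0.50198019 -0.05533638  0.078     ] 0.09826350590002046 yaw 0.04502452001177242
screw-handle [0.0985997 0.0062895 0.069    ] 0.09880009324325319 expected .095, dir 0.0637019311021084
(array([ 0.60058417, -0.04970706,  0.14374548]), np.float64(0.0016569851509000953))
[[-0.     0.394  0.919]
 [-0.001  0.919 -0.394]
 [-1.    -0.001  0.   ]]
```

Call:
arm_command(
  steps=[
    {"x": 17.5, "y": -31, "rz": -0.125, "fingers": 60},
    {"x": 17.5, "y": -31, "rz": -0.125},
    {"x": 17.5, "y": -31, "rz": -0.125},
    {"x": 17.5, "y": -31, "rz": -0.125},
    {"x": 17.5, "y": -31, "rz": -0.125},
    {"x": 17.5, "y": -31, "rz": -0.125},
    {"x": 17.5, "y": -31, "rz": -0.125},
    {"x": 17.5, "y": -31, "rz": -0.125},
    {"x": 17.5, "y": -31, "rz": -0.125},
    {"x": 17.5, "y": -31, "rz": -0.125},
    {"x": 17.5, "y": -31, "rz": -0.125},
    {"x": 17.5, "y": -31, "rz": -0.125},
    {"x": 17.5, "y": -31, "rz": -0.125},
    {"x": 17.5, "y": -31, "rz": -0.125},
    {"x": 17.5, "y": -31, "rz": -0.125},
    {"x": 17.5, "y": -31, "rz": -0.125},
    {"x": 17.5, "y": -31, "rz": -0.125},
    {"x": 17.5, "y": -31, "rz": -0.125},
    {"x": 17.5, "y": -31, "rz": -0.125},
    {"x": 17.5, "y": -31, "rz": -0.125},
  ],
)

```text
invalid input at $.steps[0]: expected keys x, y, z, rx, ry, rz, fingers
```

```bash
cat >> h.py <<'E'
def st():
    from bench import robot
    from scipy.spatial.transform import Rotation as R
    s=robot.state();M=R.from_euler("xyz",s["eef_rot"]).as_matrix()
    print("t",round(s["time"],2),"p",s["ee_pos"].round(4),"q",s["qpos"].round(2),"F",s["ft_force"].round(1),"T",s["torque"].round(3),"w",round(s["gripper_width"]*91.8,1));print("x",M[:,0].round(3),"yaw",np.arctan2(M[1,1],M[0,1]).round(3))
E
python3 -c "from h import *;st()"
```

```text
t 0.1 p [0.246 0.574 0.226] q [-1.27  0.44  0.02  1.57 -0.01  1.13 -0.08] F [ 0.7 -1.3 -0.5] T [-0.042  0.007 -0.004] w 92.0
x [-0.    -0.001 -1.   ] yaw 1.166
```

Call:
arm_command(
  steps=[
    {"x": 17.5, "y": -31, "z": 0, "rx": 0, "ry": 0, "rz": -0.125, "fingers": 60},
    {"x": 17.5, "y": -31, "z": 0, "rx": 0, "ry": 0, "rz": -0.125, "fingers": 60},
    {"x": 17.5, "y": -31, "z": 0, "rx": 0, "ry": 0, "rz": -0.125, "fingers": 60},
    {"x": 17.5, "y": -31, "z": 0, "rx": 0, "ry": 0, "rz": -0.125, "fingers": 60},
    {"x": 17.5, "y": -31, "z": 0, "rx": 0, "ry": 0, "rz": -0.125, "fingers": 60},
    {"x": 17.5, "y": -31, "z": 0, "rx": 0, "ry": 0, "rz": -0.125, "fingers": 60},
    {"x": 17.5, "y": -31, "z": 0, "rx": 0, "ry": 0, "rz": -0.125, "fingers": 60},
    {"x": 17.5, "y": -31, "z": 0, "rx": 0, "ry": 0, "rz": -0.125, "fingers": 60},
    {"x": 17.5, "y": -31, "z": 0, "rx": 0, "ry": 0, "rz": -0.125, "fingers": 60},
    {"x": 17.5, "y": -31, "z": 0, "rx": 0, "ry": 0, "rz": -0.125, "fingers": 60},
    {"x": 17.5, "y": -31, "z": 0, "rx": 0, "ry": 0, "rz": -0.125, "fingers": 60},
    {"x": 17.5, "y": -31, "z": 0, "rx": 0, "ry": 0, "rz": -0.125, "fingers": 60},
    {"x": 17.5, "y": -31, "z": 0, "rx": 0, "ry": 0, "rz": -0.125, "fingers": 60},
    {"x": 17.5, "y": -31, "z": 0, "rx": 0, "ry": 0, "rz": -0.125, "fingers": 60},
    {"x": 17.5, "y": -31, "z": 0, "rx": 0, "ry": 0, "rz": -0.125, "fingers": 60},
    {"x": 17.5, "y": -31, "z": 0, "rx": 0, "ry": 0, "rz": -0.125, "fingers": 60},
    {"x": 17.5, "y": -31, "z": 0, "rx": 0, "ry": 0, "rz": -0.125, "fingers": 60},
    {"x": 17.5, "y": -31, "z": 0, "rx": 0, "ry": 0, "rz": -0.125, "fingers": 60},
    {"x": 17.5, "y": -31, "z": 0, "rx": 0, "ry": 0, "rz": -0.125, "fingers": 60},
    {"x": 17.5, "y": -31, "z": 0, "rx": 0, "ry": 0, "rz": -0.125, "fingers": 60},
  ],
)

```text
time: 2.1
ee_pos: [0.5965, -0.0466, 0.2265]
eef_rot: [-0.375, 1.57, 2.999]
ft_force: [1.6, 0.2, 0.4]
gripper_width: 0.658
```

```bash
python3 -c "from h import *;st()"
```

```text
t 2.1 p [ 0.5965 -0.0466  0.2265] q [-0.53  0.46  0.76  1.68 -0.34  1.14 -1.02] F [1.6 0.2 0.4] T [-0.04   0.152 -0.02 ] w 60.4
x [-0.001  0.    -1.   ] yaw -1.339
```

Call:
arm_command(
  steps=[
    {"x": 4.5, "y": -4, "z": -28, "rx": 0, "ry": 0, "rz": 0, "fingers": 60},
    {"x": 0, "y": 0, "z": -20, "rx": 0, "ry": 0, "rz": 0, "fingers": 60},
    {"x": 0, "y": 0, "z": -20, "rx": 0, "ry": 0, "rz": 0, "fingers": 60},
    {"x": 0, "y": 0, "z": -20, "rx": 0, "ry": 0, "rz": 0, "fingers": 60},
    {"x": 0, "y": 0, "z": -10, "rx": 0, "ry": 0, "rz": 0, "fingers": 60},
    {"x": 0, "y": 0, "z": -10, "rx": 0, "ry": 0, "rz": 0, "fingers": 50},
    {"x": 0, "y": 0, "z": 0, "rx": 0, "ry": 0, "rz": 0, "fingers": 40},
  ],
  force=5,
)

```text
time: 2.8
ee_pos: [0.6001, -0.0494, 0.1178]
eef_rot: [-0.184, 1.569, -3.089]
ft_force: [-1.3, -0.4, 0.1]
gripper_width: 0.522
```

```bash
python3 -c "from h import *;st()"
```

```text
t 2.8 p [ 0.6001 -0.0494  0.1178] q [-0.46  0.58  0.68  1.79 -0.44  0.93 -0.92] F [-1.3 -0.4  0.1] T [-0.041  0.14   0.002] w 48.0
x [-0.002 -0.    -1.   ] yaw -1.334
```

Call:
arm_command(
  steps=[
    {"x": 0, "y": 0, "z": 0, "rx": 0, "ry": 0, "rz": 0, "fingers": 20},
    {"x": 0, "y": 0, "z": 0, "rx": 0, "ry": 0, "rz": 0, "fingers": 20},
    {"x": 0, "y": 0, "z": 0, "rx": 0, "ry": 0, "rz": 0, "fingers": 20},
    {"x": 0, "y": 0, "z": 0, "rx": 0, "ry": 0, "rz": 0, "fingers": 20},
    {"x": 0, "y": 0, "z": 0, "rx": 0, "ry": 0, "rz": 0, "fingers": 20},
    {"x": 0, "y": 0, "z": 0, "rx": 0, "ry": 0, "rz": 0, "fingers": 20},
  ],
  force=5,
)

```text
time: 3.4
ee_pos: [0.601, -0.0486, 0.1194]
eef_rot: [-2.392, 1.569, 0.987]
ft_force: [-2.1, 4.2, 7.0]
gripper_width: 0.326
```

```bash
python3 -c "from h import *;st()"
```

```text
t 3.4 p [ 0.601  -0.0486  0.1194] q [-0.46  0.58  0.68  1.79 -0.44  0.93 -0.92] F [-2.1  4.2  7. ] T [0.888 0.596 0.033] w 29.9
x [ 0.001  0.001 -1.   ] yaw -1.333
```

Call:
arm_command(
  steps=[
    {"x": 0, "y": 1.5, "z": 0, "rx": 0, "ry": 0, "rz": 0, "fingers": 20},
    {"x": 0, "y": 0, "z": 0, "rx": 0, "ry": 0, "rz": 0, "fingers": 20},
    {"x": 0, "y": 0, "z": 0, "rx": 0, "ry": 0, "rz": 0, "fingers": 20},
  ],
  force=5,
)

```text
time: 3.7
ee_pos: [0.601, -0.0486, 0.1194]
eef_rot: [2.495, 1.57, -0.41]
ft_force: [-1.8, 0.8, 5.9]
gripper_width: 0.326
```

```bash
python3 -c "from h import *;st()"
```

```text
t 3.7 p [ 0.601  -0.0486  0.1194] q [-0.46  0.58  0.68  1.79 -0.44  0.93 -0.93] F [-1.8  0.8  5.9] T [ 0.035  0.518 -0.039] w 29.9
x [ 0.001 -0.    -1.   ] yaw -1.334
```

Call:
arm_command(
  steps=[
    {"x": 0, "y": 0, "z": 0, "rx": 0, "ry": 0, "rz": 0, "fingers": 45},
    {"x": 0, "y": 0, "z": 0, "rx": 0, "ry": 0, "rz": 0, "fingers": 45},
    {"x": 0, "y": 0, "z": 0, "rx": 0, "ry": 0, "rz": 0, "fingers": 45},
  ],
  force=5,
)

```text
time: 4.0
ee_pos: [0.6006, -0.0481, 0.1186]
eef_rot: [0.63, 1.57, -2.275]
ft_force: [1.1, 0.4, -0.1]
gripper_width: 0.481
```

```bash
python3 -c "from h import *;st()"
```

```text
t 4.0 p [ 0.6006 -0.0481  0.1186] q [-0.46  0.58  0.68  1.79 -0.44  0.93 -0.93] F [ 1.1  0.4 -0.1] T [-0.088  0.15   0.003] w 44.2
x [-0. -0. -1.] yaw -1.334
```

Call:
arm_command(
  steps=[
    {"x": 0, "y": 0, "z": 0, "rx": 0, "ry": 0, "rz": 0.14, "fingers": 45},
    {"x": 0, "y": 0, "z": 0, "rx": 0, "ry": 0, "rz": 0.14, "fingers": 45},
    {"x": 0, "y": 0, "z": 0, "rx": 0, "ry": 0, "rz": 0.14, "fingers": 45},
    {"x": 0, "y": 0, "z": 0, "rx": 0, "ry": 0, "rz": 0.14, "fingers": 45},
    {"x": 0, "y": 0, "z": 0, "rx": 0, "ry": 0, "rz": 0.14, "fingers": 45},
    {"x": 0, "y": 0, "z": 0, "rx": 0, "ry": 0, "rz": 0.14, "fingers": 45},
    {"x": 0, "y": 0, "z": 0, "rx": 0, "ry": 0, "rz": 0.14, "fingers": 45},
    {"x": 0, "y": 0, "z": 0, "rx": 0, "ry": 0, "rz": 0.14, "fingers": 45},
    {"x": 0, "y": 0, "z": 0, "rx": 0, "ry": 0, "rz": 0.14, "fingers": 45},
    {"x": 0, "y": 0, "z": 0, "rx": 0, "ry": 0, "rz": 0.14, "fingers": 45},
    {"x": 0, "y": 0, "z": 0, "rx": 0, "ry": 0, "rz": 0, "fingers": 20},
    {"x": 0, "y": 0, "z": 0, "rx": 0, "ry": 0, "rz": 0, "fingers": 20},
    {"x": 0, "y": 0, "z": 0, "rx": 0, "ry": 0, "rz": 0, "fingers": 20},
    {"x": 0, "y": 0, "z": 0, "rx": 0, "ry": 0, "rz": 0, "fingers": 20},
    {"x": 0, "y": 0, "z": 0, "rx": 0, "ry": 0, "rz": 0, "fingers": 20},
  ],
  force=5,
)

```text
time: 5.5
ee_pos: [0.601, -0.0481, 0.1187]
eef_rot: [0.923, 1.57, -0.583]
ft_force: [2.7, -1.2, -2.4]
gripper_width: 0.324
```

```bash
python3 -c "from h import *;st()"
```

```text
t 5.5 p [ 0.601  -0.0481  0.1187] q [-0.22  0.51  0.3   1.77 -0.19  0.88  0.23] F [ 2.7 -1.2 -2.4] T [-0.3   -0.465 -0.057] w 29.8
x [ 0.001 -0.    -1.   ] yaw 0.065
```

Call:
arm_command(
  steps=[
    {"x": 0.7, "y": 0, "z": 0, "rx": 0, "ry": 0, "rz": 0, "fingers": 45},
    {"x": 0, "y": 0, "z": 0, "rx": 0, "ry": 0, "rz": 0, "fingers": 45},
    {"x": 0, "y": 0, "z": 0, "rx": 0, "ry": 0, "rz": -0.14, "fingers": 45},
    {"x": 0, "y": 0, "z": 0, "rx": 0, "ry": 0, "rz": -0.14, "fingers": 45},
    {"x": 0, "y": 0, "z": 0, "rx": 0, "ry": 0, "rz": -0.14, "fingers": 45},
    {"x": 0, "y": 0, "z": 0, "rx": 0, "ry": 0, "rz": -0.14, "fingers": 45},
    {"x": 0, "y": 0, "z": 0, "rx": 0, "ry": 0, "rz": -0.14, "fingers": 45},
    {"x": 0, "y": 0, "z": 0, "rx": 0, "ry": 0, "rz": -0.14, "fingers": 45},
    {"x": 0, "y": 0, "z": 0, "rx": 0, "ry": 0, "rz": -0.14, "fingers": 45},
    {"x": 0, "y": 0, "z": 0, "rx": 0, "ry": 0, "rz": -0.14, "fingers": 45},
    {"x": 0, "y": 0, "z": 0, "rx": 0, "ry": 0, "rz": -0.14, "fingers": 45},
    {"x": 0, "y": 0, "z": 0, "rx": 0, "ry": 0, "rz": -0.14, "fingers": 45},
    {"x": 0, "y": 0, "z": 0, "rx": 0, "ry": 0, "rz": 0, "fingers": 20},
    {"x": 0, "y": 0, "z": 0, "rx": 0, "ry": 0, "rz": 0, "fingers": 20},
    {"x": 0, "y": 0, "z": 0, "rx": 0, "ry": 0, "rz": 0, "fingers": 20},
    {"x": 0, "y": 0, "z": 0, "rx": 0, "ry": 0, "rz": 0, "fingers": 20},
    {"x": 0, "y": 0, "z": 0, "rx": 0, "ry": 0, "rz": 0, "fingers": 20},
    {"x": 0, "y": 0, "z": 0, "rx": 0, "ry": 0, "rz": 0, "fingers": 20},
  ],
  force=30,
)

```text
time: 7.3
ee_pos: [0.6014, -0.0485, 0.1187]
eef_rot: [1.564, 1.57, -1.341]
ft_force: [1.5, -2.6, -3.5]
gripper_width: 0.319
```

```bash
python3 -c "from h import *;st()"
```

```text
t 7.3 p [ 0.6014 -0.0485  0.1187] q [-0.46  0.58  0.68  1.79 -0.44  0.93 -0.93] F [ 1.5 -2.6 -3.5] T [-0.596 -0.114  0.063] w 29.3
x [ 0. -0. -1.] yaw -1.334
```

Call:
arm_command(
  steps=[
    {"x": 0, "y": 0, "z": 1, "rx": 0, "ry": 0, "rz": 0, "fingers": 20},
    {"x": 0, "y": 0, "z": 1, "rx": 0, "ry": 0, "rz": 0, "fingers": 20},
    {"x": 0, "y": 0, "z": 1, "rx": 0, "ry": 0, "rz": 0, "fingers": 20},
    {"x": 0, "y": 0, "z": 1, "rx": 0, "ry": 0, "rz": 0, "fingers": 20},
    {"x": 0, "y": 0, "z": 0, "rx": 0, "ry": 0, "rz": 0, "fingers": 20},
  ],
  force=30,
)

```text
time: 7.8
ee_pos: [0.6014, -0.0484, 0.1224]
eef_rot: [1.218, 1.57, -1.687]
ft_force: [3.4, -3.3, -9.5]
gripper_width: 0.318
```

Call:
arm_command(
  steps=[
    {"x": 0, "y": 0, "z": 1, "rx": 0, "ry": 0, "rz": 0, "fingers": 20},
    {"x": 0, "y": 0, "z": 0, "rx": 0, "ry": 0, "rz": 0, "fingers": 20},
  ],
  force=30,
)

```text
time: 8.0
ee_pos: [0.6014, -0.0484, 0.1234]
eef_rot: [1.208, 1.57, -1.696]
ft_force: [3.7, -4.4, -9.7]
gripper_width: 0.321
```

Call:
arm_command(
  steps=[
    {"x": 0, "y": 0, "z": 1, "rx": 0, "ry": 0, "rz": 0, "fingers": 20},
    {"x": 0, "y": 0, "z": 0, "rx": 0, "ry": 0, "rz": 0, "fingers": 20},
  ],
  force=30,
)

```text
time: 8.2
ee_pos: [0.6014, -0.0484, 0.1244]
eef_rot: [1.221, 1.57, -1.684]
ft_force: [3.3, -3.8, -9.5]
gripper_width: 0.319
```

Call:
arm_command(
  steps=[
    {"x": 0, "y": 0, "z": 0.7, "rx": 0, "ry": 0, "rz": 0, "fingers": 20},
    {"x": 0, "y": 0, "z": 0, "rx": 0, "ry": 0, "rz": 0, "fingers": 20},
  ],
  force=30,
)

```text
time: 8.4
ee_pos: [0.6014, -0.0484, 0.125]
eef_rot: [1.173, 1.57, -1.731]
ft_force: [4.7, -4.0, -8.4]
gripper_width: 0.324
```

Call:
arm_command(
  steps=[
    {"x": 0, "y": 0, "z": 0.7, "rx": 0, "ry": 0, "rz": 0, "fingers": 20},
    {"x": 0, "y": 0, "z": 0, "rx": 0, "ry": 0, "rz": 0, "fingers": 20},
  ],
  force=30,
)

```text
time: 8.6
ee_pos: [0.6013, -0.0484, 0.1255]
eef_rot: [1.057, 1.57, -1.848]
ft_force: [4.9, -4.2, -12.7]
gripper_width: 0.321
```

Call:
arm_command(
  steps=[
    {"x": 0, "y": 0, "z": 0.5, "rx": 0, "ry": 0, "rz": 0, "fingers": 20},
    {"x": 0, "y": 0, "z": 0, "rx": 0, "ry": 0, "rz": 0, "fingers": 20},
  ],
  force=35,
)

```text
time: 8.8
ee_pos: [0.6013, -0.0485, 0.1256]
eef_rot: [1.068, 1.569, -1.837]
ft_force: [5.7, -5.3, -15.1]
gripper_width: 0.319
```

```bash
python3 -c "from h import *;st()"
```

```text
t 8.8 p [ 0.6013 -0.0485  0.1256] q [-0.47  0.57  0.68  1.78 -0.43  0.94 -0.93] F [  5.7  -5.3 -15.1] T [-0.975 -1.131  0.052] w 29.3
x [-0.    -0.001 -1.   ] yaw -1.334
```

Call:
arm_command(
  steps=[
    {"x": 1, "y": -1, "z": 0, "rx": 0, "ry": 0, "rz": 0.1, "fingers": 20},
    {"x": 0, "y": 0, "z": 0, "rx": 0, "ry": 0, "rz": 0.1, "fingers": 20},
    {"x": 0, "y": 0, "z": 0, "rx": 0, "ry": 0, "rz": 0, "fingers": 20},
  ],
  force=35,
)

```text
time: 9.1
ee_pos: [0.6013, -0.0484, 0.1257]
eef_rot: [-0.761, 1.568, 2.82]
ft_force: [-0.0, -1.0, -9.4]
gripper_width: 0.319
```

```bash
python3 -c "from h import *;st()"
```

```text
t 9.1 p [ 0.6013 -0.0484  0.1257] q [-0.43  0.56  0.63  1.78 -0.4   0.94 -0.77] F [-0.  -1.  -9.4] T [-0.164 -0.019  0.049] w 29.3
x [-0.002  0.001 -1.   ] yaw -1.132
```

Call:
arm_command(
  steps=[
    {"x": 0, "y": 0, "z": 0, "rx": 0, "ry": 0, "rz": 0.1, "fingers": 20},
    {"x": 0, "y": 0, "z": 0, "rx": 0, "ry": 0, "rz": 0.1, "fingers": 20},
    {"x": 0, "y": 0, "z": 0, "rx": 0, "ry": 0, "rz": 0, "fingers": 20},
  ],
  force=35,
)

```text
time: 9.4
ee_pos: [0.6013, -0.0483, 0.126]
eef_rot: [-1.06, 1.568, 2.717]
ft_force: [-0.8, 1.1, -9.9]
gripper_width: 0.319
```

```bash
python3 -c "from h import *;st()"
```

```text
t 9.4 p [ 0.6013 -0.0483  0.126 ] q [-0.4   0.54  0.57  1.78 -0.36  0.93 -0.61] F [-0.8  1.1 -9.9] T [-0.005  0.207 -0.014] w 29.3
x [-0.002  0.001 -1.   ] yaw -0.935
```

Call:
arm_command(
  steps=[
    {"x": 0, "y": 0, "z": 0.7, "rx": 0, "ry": 0, "rz": 0, "fingers": 20},
    {"x": 0, "y": 0, "z": 0, "rx": 0, "ry": 0, "rz": 0, "fingers": 20},
  ],
  force=35,
)

```text
time: 9.6
ee_pos: [0.6014, -0.0483, 0.1266]
eef_rot: [-0.895, 1.568, 2.881]
ft_force: [-1.4, 1.1, -12.4]
gripper_width: 0.319
```

```bash
python3 -c "from h import *;st()"
```

```text
t 9.6 p [ 0.6014 -0.0483  0.1266] q [-0.4   0.54  0.57  1.78 -0.36  0.93 -0.61] F [ -1.4   1.1 -12.4] T [ 0.223  0.422 -0.006] w 29.2
x [-0.002  0.001 -1.   ] yaw -0.937
```

Call:
arm_command(
  steps=[
    {"x": 0, "y": 0, "z": 0.7, "rx": 0, "ry": 0, "rz": 0, "fingers": 20},
    {"x": 0, "y": 0, "z": 0, "rx": 0, "ry": 0, "rz": 0, "fingers": 20},
  ],
  force=35,
)

```text
time: 9.8
ee_pos: [0.6013, -0.0484, 0.127]
eef_rot: [-0.758, 1.568, 3.019]
ft_force: [0.3, 1.3, -20.4]
gripper_width: 0.313
```

```bash
python3 -c "from h import *;st()"
```

```text
t 9.8 p [ 0.6013 -0.0484  0.127 ] q [-0.4   0.54  0.57  1.78 -0.36  0.93 -0.61] F [  0.3   1.3 -20.4] T [ 0.373  0.201 -0.081] w 28.8
x [-0.002  0.    -1.   ] yaw -0.935
```

Call:
arm_command(
  steps=[
    {"x": 0, "y": 0, "z": 0, "rx": 0, "ry": 0, "rz": 0, "fingers": 20},
    {"x": 0, "y": 0, "z": 0, "rx": 0, "ry": 0, "rz": 0.1, "fingers": 20},
    {"x": 0, "y": 0, "z": 0, "rx": 0, "ry": 0, "rz": 0.1, "fingers": 20},
    {"x": 0, "y": 0, "z": 0, "rx": 0, "ry": 0, "rz": 0, "fingers": 20},
  ],
  force=55,
)

```text
time: 10.2
ee_pos: [0.6014, -0.0483, 0.1281]
eef_rot: [-1.454, 1.568, 2.528]
ft_force: [-6.3, 3.9, -9.4]
gripper_width: 0.314
```

```bash
python3 -c "from h import *;st()"
```

```text
t 10.2 p [ 0.6014 -0.0483  0.1281] q [-0.36  0.53  0.52  1.77 -0.32  0.92 -0.44] F [-6.3  3.9 -9.4] T [0.843 1.198 0.073] w 28.8
x [-0.002  0.001 -1.   ] yaw -0.731
```

Call:
arm_command(
  steps=[
    {"x": -1, "y": 0.7, "z": 1, "rx": 0, "ry": 0, "rz": 0, "fingers": 20},
    {"x": 0, "y": 0, "z": 0, "rx": 0, "ry": 0, "rz": 0, "fingers": 20},
  ],
  force=55,
)

```text
time: 10.4
ee_pos: [0.6013, -0.0483, 0.1288]
eef_rot: [0.718, 1.571, -1.587]
ft_force: [1.5, 1.6, -22.1]
gripper_width: 0.316
```

```bash
python3 -c "from h import *;st()"
```

```text
t 10.4 p [ 0.6013 -0.0483  0.1288] q [-0.36  0.53  0.52  1.77 -0.32  0.92 -0.44] F [  1.5   1.6 -22.1] T [ 0.283 -0.086  0.137] w 29.0
x [-0. -0. -1.] yaw -0.734
```

Call:
arm_command(
  steps=[
    {"x": 0, "y": 0, "z": -0.2, "rx": 0, "ry": 0, "rz": 0.1, "fingers": 20},
    {"x": 0, "y": 0, "z": 0, "rx": 0, "ry": 0, "rz": 0, "fingers": 20},
  ],
  force=55,
)

```text
time: 10.6
ee_pos: [0.6013, -0.0483, 0.1289]
eef_rot: [-1.794, 1.571, 2.286]
ft_force: [-0.8, 1.6, -18.3]
gripper_width: 0.315
```

```bash
python3 -c "from h import *;st()"
```

```text
t 10.6 p [ 0.6013 -0.0483  0.1289] q [-0.35  0.53  0.49  1.77 -0.3   0.92 -0.36] F [ -0.8   1.6 -18.3] T [0.465 0.247 0.074] w 29.0
x [-0.  0. -1.] yaw -0.633
```

Call:
arm_command(
  steps=[
    {"x": 0, "y": 0, "z": 0, "rx": 0, "ry": 0, "rz": 0.1, "fingers": 20},
    {"x": 0, "y": 0, "z": 0, "rx": 0, "ry": 0, "rz": 0, "fingers": 20},
  ],
  force=55,
)

```text
time: 10.8
ee_pos: [0.6013, -0.0483, 0.1291]
eef_rot: [-2.51, 1.57, 1.667]
ft_force: [-2.1, 2.4, -15.1]
gripper_width: 0.312
```

```bash
python3 -c "from h import *;st()"
```

```text
t 10.8 p [ 0.6013 -0.0483  0.1291] q [-0.33  0.52  0.46  1.77 -0.28  0.92 -0.28] F [ -2.1   2.4 -15.1] T [0.469 0.55  0.08 ] w 28.7
x [-0.  0. -1.] yaw -0.535
```

Call:
arm_command(
  steps=[
    {"x": 0, "y": 0, "z": 0, "rx": 0, "ry": 0, "rz": 0.1, "fingers": 20},
    {"x": 0, "y": 0, "z": 0, "rx": 0, "ry": 0, "rz": 0, "fingers": 20},
  ],
  force=55,
)

```text
time: 11.0
ee_pos: [0.6013, -0.0482, 0.1291]
eef_rot: [-2.646, 1.57, 1.63]
ft_force: [-2.2, 2.5, -12.1]
gripper_width: 0.317
```

```bash
python3 -c "from h import *;st()"
```

```text
t 11.0 p [ 0.6013 -0.0482  0.1291] q [-0.31  0.52  0.44  1.77 -0.27  0.92 -0.19] F [ -2.2   2.5 -12.1] T [0.567 0.706 0.061] w 29.1
x [-0.  0. -1.] yaw -0.436
```

Call:
arm_command(
  steps=[
    {"x": 0, "y": 0, "z": 0, "rx": 0, "ry": 0, "rz": 0.1, "fingers": 20},
    {"x": 0, "y": 0, "z": 0, "rx": 0, "ry": 0, "rz": 0, "fingers": 20},
  ],
  force=55,
)

```text
time: 11.2
ee_pos: [0.6013, -0.0483, 0.1292]
eef_rot: [-2.75, 1.57, 1.626]
ft_force: [-4.0, 3.0, -10.5]
gripper_width: 0.319
```

```bash
python3 -c "from h import *;st()"
```

```text
t 11.2 p [ 0.6013 -0.0483  0.1292] q [-0.29  0.51  0.41  1.77 -0.25  0.91 -0.11] F [ -4.    3.  -10.5] T [0.611 0.883 0.021] w 29.3
x [-0.  0. -1.] yaw -0.337
```

Run:
```python
from h import *
from bench import capture
im=capture("scene");cv2.imwrite("pics/s1.png",im)
u,v=proj("scene",[.6013,-.0483,.135]);print(u,v)
u,v=int(u),int(v);cv2.imwrite("pics/c1.png",cv2.resize(im[v-40:v+35,u-50:u+50],None,fx=8,fy=8,interpolation=2))
```

```text
291.0263681192121 192.55008686823575
```

View pics/c1.png

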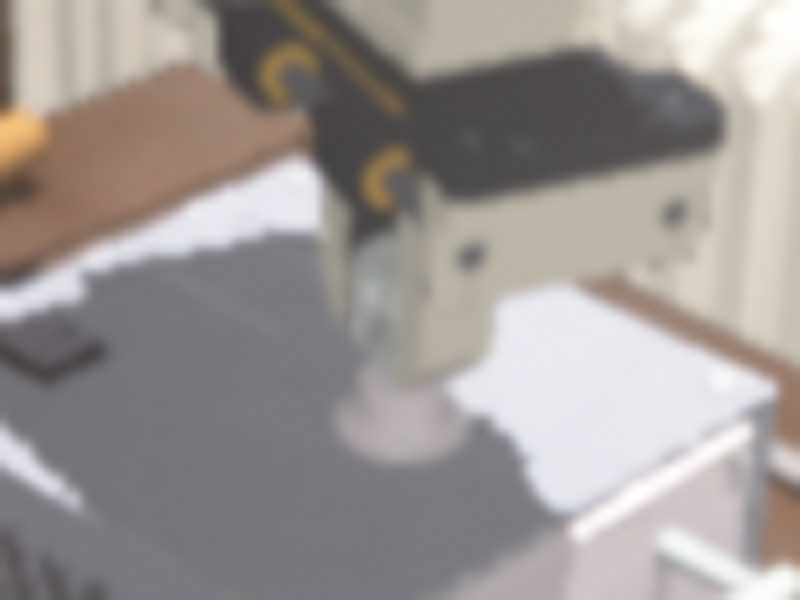

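Run:
```python
from h import *
im=cv2.imread("pics/s1.png")
c=np.array([.6013,-.0483]);l=np.array([.69,.724]);f=np.array([-.724,.69])
for a in (0.,.5,.8):
  off=15e-3*(a*l+np.sqrt(1-a*a)*f)
  print(a,[(k,np.round(proj("scene",[*(c+off),.123+k*1e-3]),1).tolist(),np.round(proj("scene",[*(c+off),.147+k*1e-3]),1).tolist()) for k in(0,6,10)])
b=12.5e-3
print("bush top left",np.round(proj("scene",[*(c+b*(.6*l+.8*f)),.121]),1))
g=cv2.cvtColor(im,cv2.COLOR_BGR2GRAY)
for u in range(284,291): print(u,g[176:212,u])
g0=cv2.cvtColor(cv2.imread("pics/scene0.png"),cv2.COLOR_BGR2GRAY)
for u in range(284,291): print("0",u,g0[176:212,u])
```

```text
0.0 [(0, [291.0, 201.0], [291.4, 191.3]), (6, [291.1, 198.6], [291.5, 188.8]), (10, [291.2, 197.0], [291.5, 187.2])]
0.5 [(0, [287.5, 200.5], [287.8, 190.8]), (6, [287.6, 198.1], [287.8, 188.3]), (10, [287.6, 196.5], [287.9, 186.7])]
0.8 [(0, [285.4, 199.5], [285.6, 189.8]), (6, [285.4, 197.1], [285.7, 187.3]), (10, [285.5, 195.5], [285.7, 185.7])]
bush top left [287.4 200.5]
284 [ 79  97 116 120 115 113 115 122 130 137 142 141 138 139 138 134 134 133
 128 125 124 124 124 124 127 134 144 153 161 162 157 145 131 123 122 122]
285 [ 74  77  84  84  83  84  97 117 131 141 146 150 150 150 148 148 153 148
 139 130 126 128 132 136 137 141 147 154 162 166 165 159 142 127 123 121]
286 [ 93  80  73  72  71  84 109 133 142 148 154 161 166 164 156 152 150 146
 142 136 132 138 148 154 153 153 155 157 163 168 170 167 153 133 124 123]
287 [118  99  79  72  75  96 125 142 145 150 156 166 175 171 161 150 142 136
 136 140 142 149 157 161 164 166 165 165 167 171 173 172 160 141 126 122]
288 [125 114  87  73  83 112 137 147 147 147 154 161 163 163 157 146 137 134
 137 143 148 153 158 161 166 170 172 172
[... 706 characters left out ...]
31 212 170 150
 147 143 139 143 154 160 158 152 150 152 156 173 210 230 224 218 222 223]
0 287 [193 223 227 227 227 227 227 227 229 234 242 246 247 245 240 223 180 151
 146 147 148 154 159 160 157 158 158 159 161 167 189 221 226 213 220 223]
0 288 [180 219 227 227 227 227 227 227 230 239 245 247 246 246 244 230 192 158
 150 151 152 158 163 162 161 163 163 164 165 169 184 223 233 218 220 222]
0 289 [159 201 225 228 227 226 227 228 231 240 245 245 245 246 246 237 209 165
 151 152 153 155 160 164 165 164 167 168 169 172 192 231 242 224 221 222]
0 290 [144 185 221 227 227 227 227 227 232 241 245 246 246 246 246 241 218 169
 149 148 153 154 154 155 158 161 169 171 172 179 206 238 242 227 222 223]
```

Call:
arm_command(
  steps=[
    {"x": -0.5, "y": 0.3, "z": 0.5, "rx": 0, "ry": 0, "rz": 0.1, "fingers": 20},
    {"x": 0, "y": 0, "z": 0, "rx": 0, "ry": 0, "rz": 0, "fingers": 20},
  ],
  force=60,
)

```text
time: 11.45
ee_pos: [0.6012, -0.0482, 0.1297]
eef_rot: [1.695, 1.57, -0.113]
ft_force: [-1.7, 2.5, -11.7]
gripper_width: 0.319
```

```bash
python3 -c "from h import *;st()"
```

```text
t 11.45 p [ 0.6012 -0.0482  0.1297] q [-0.27  0.51  0.38  1.77 -0.23  0.91 -0.03] F [ -1.7   2.5 -11.7] T [0.393 0.459 0.055] w 29.2
x [ 0.001 -0.    -1.   ] yaw -0.237
```

Call:
arm_command(
  steps=[
    {"x": 0, "y": 0, "z": 0, "rx": 0, "ry": 0, "rz": 0.1, "fingers": 20},
    {"x": 0, "y": 0, "z": 0, "rx": 0, "ry": 0, "rz": 0, "fingers": 20},
  ],
  force=60,
)

```text
time: 11.65
ee_pos: [0.6012, -0.0482, 0.1296]
eef_rot: [1.731, 1.57, 0.022]
ft_force: [-1.4, 2.4, -10.5]
gripper_width: 0.319
```

```bash
python3 -c "from h import *;st()"
```

```text
t 11.65 p [ 0.6012 -0.0482  0.1296] q [-0.26  0.51  0.36  1.76 -0.22  0.91  0.06] F [ -1.4   2.4 -10.5] T [0.429 0.506 0.013] w 29.3
x [ 0.001  0.    -1.   ] yaw -0.137
```

Call:
arm_command(
  steps=[
    {"x": 0, "y": 0.3, "z": 0.3, "rx": 0, "ry": 0, "rz": 0.1, "fingers": 20},
    {"x": 0, "y": 0, "z": 0, "rx": 0, "ry": 0, "rz": 0, "fingers": 20},
  ],
  force=60,
)

```text
time: 11.85
ee_pos: [0.6012, -0.0482, 0.1299]
eef_rot: [1.234, 1.57, -0.375]
ft_force: [-1.6, 0.9, -10.8]
gripper_width: 0.314
```

```bash
python3 -c "from h import *;st()"
```

```text
t 11.85 p [ 0.6012 -0.0482  0.1299] q [-0.24  0.5   0.33  1.76 -0.2   0.91  0.14] F [ -1.6   0.9 -10.8] T [0.219 0.486 0.113] w 28.8
x [ 0.001 -0.    -1.   ] yaw -0.038
```

Call:
arm_command(
  steps=[
    {"x": 0, "y": 0, "z": 0.3, "rx": 0, "ry": 0, "rz": 0.1, "fingers": 20},
    {"x": 0, "y": 0, "z": 0, "rx": 0, "ry": 0, "rz": 0, "fingers": 20},
  ],
  force=60,
)

```text
time: 12.05
ee_pos: [0.6011, -0.0482, 0.1301]
eef_rot: [1.163, 1.57, -0.346]
ft_force: [-1.4, 1.2, -11.1]
gripper_width: 0.316
```

```bash
python3 -c "from h import *;st()"
```

```text
t 12.05 p [ 0.6011 -0.0482  0.1301] q [-0.22  0.5   0.3   1.76 -0.18  0.91  0.22] F [ -1.4   1.2 -11.1] T [0.053 0.383 0.055] w 29.0
x [ 0.001 -0.    -1.   ] yaw 0.062
```

Call:
arm_command(
  steps=[
    {"x": 0, "y": 0, "z": -0.7, "rx": 0, "ry": 0, "rz": 0, "fingers": 20},
    {"x": 0, "y": 0, "z": 0, "rx": 0, "ry": 0, "rz": 0, "fingers": 20},
  ],
  force=60,
)

```text
time: 12.25
ee_pos: [0.6011, -0.0482, 0.1293]
eef_rot: [0.76, 1.57, -0.75]
ft_force: [-1.6, -0.4, -11.2]
gripper_width: 0.313
```

```bash
python3 -c "from h import *;st()"
```

```text
t 12.25 p [ 0.6011 -0.0482  0.1293] q [-0.22  0.5   0.31  1.76 -0.18  0.91  0.22] F [ -1.6  -0.4 -11.2] T [-0.195  0.249 -0.078] w 28.7
x [ 0.001 -0.    -1.   ] yaw 0.061
```

Call:
arm_command(
  steps=[
    {"x": 0, "y": 0, "z": -0.7, "rx": 0, "ry": 0, "rz": 0, "fingers": 20},
    {"x": 0, "y": 0, "z": 0, "rx": 0, "ry": 0, "rz": 0, "fingers": 20},
  ],
  force=60,
)

```text
time: 12.45
ee_pos: [0.6011, -0.0481, 0.1289]
eef_rot: [0.941, 1.57, -0.565]
ft_force: [-1.9, -0.3, -6.8]
gripper_width: 0.311
```

```bash
python3 -c "from h import *;st()"
```

```text
t 12.45 p [ 0.6011 -0.0481  0.1289] q [-0.22  0.5   0.3   1.76 -0.18  0.9   0.23] F [-1.9 -0.3 -6.8] T [-0.291  0.504 -0.007] w 28.6
x [ 0.001 -0.    -1.   ] yaw 0.064
```

Call:
arm_command(
  steps=[
    {"x": 0, "y": 0, "z": -0.4, "rx": 0, "ry": 0, "rz": 0, "fingers": 20},
    {"x": 0, "y": 0, "z": 0, "rx": 0, "ry": 0, "rz": 0, "fingers": 20},
  ],
  force=60,
)

```text
time: 12.65
ee_pos: [0.6011, -0.0482, 0.1287]
eef_rot: [1.127, 1.57, -0.379]
ft_force: [-3.7, -1.7, -1.0]
gripper_width: 0.313
```

```bash
python3 -c "from h import *;st()"
```

```text
t 12.65 p [ 0.6011 -0.0482  0.1287] q [-0.22  0.5   0.3   1.76 -0.18  0.9   0.23] F [-3.7 -1.7 -1. ] T [-0.406  0.811 -0.049] w 28.8
x [ 0.001 -0.    -1.   ] yaw 0.065
```

Call:
arm_command(
  steps=[
    {"x": -0.3, "y": 0, "z": 0.3, "rx": 0, "ry": 0, "rz": 0.1, "fingers": 20},
    {"x": 0, "y": 0, "z": 0.3, "rx": 0, "ry": 0, "rz": 0.1, "fingers": 20},
    {"x": 0, "y": 0, "z": 0, "rx": 0, "ry": 0, "rz": 0, "fingers": 20},
  ],
  force=60,
)

```text
time: 12.95
ee_pos: [0.601, -0.0481, 0.1292]
eef_rot: [1.197, 1.57, -0.107]
ft_force: [-2.6, -2.0, -2.4]
gripper_width: 0.314
```

```bash
python3 -c "from h import *;st()"
```

```text
t 12.95 p [ 0.601  -0.0481  0.1292] q [-0.18  0.5   0.25  1.76 -0.15  0.9   0.4 ] F [-2.6 -2.  -2.4] T [-0.47   0.491  0.042] w 28.8
x [ 0.001 -0.    -1.   ] yaw 0.267
```

Call:
arm_command(
  steps=[
    {"x": 0, "y": 0, "z": 0.3, "rx": 0, "ry": 0, "rz": 0.1, "fingers": 20},
    {"x": 0, "y": 0, "z": 0, "rx": 0, "ry": 0, "rz": 0, "fingers": 20},
  ],
  force=60,
)

```text
time: 13.15
ee_pos: [0.601, -0.0481, 0.1295]
eef_rot: [1.076, 1.57, -0.13]
ft_force: [-1.2, -2.0, -1.9]
gripper_width: 0.312
```

```bash
python3 -c "from h import *;st()"
```

```text
t 13.15 p [ 0.601  -0.0481  0.1295] q [-0.17  0.5   0.22  1.76 -0.14  0.9   0.48] F [-1.2 -2.  -1.9] T [-0.497  0.492  0.088] w 28.6
x [ 0.001 -0.    -1.   ] yaw 0.364
```

Call:
arm_command(
  steps=[
    {"x": 0, "y": -0.3, "z": 0.3, "rx": 0, "ry": 0, "rz": 0.1, "fingers": 20},
    {"x": 0, "y": 0, "z": 0, "rx": 0, "ry": 0, "rz": 0, "fingers": 20},
  ],
  force=60,
)

```text
time: 13.35
ee_pos: [0.601, -0.0481, 0.1297]
eef_rot: [1.219, 1.57, 0.111]
ft_force: [-0.9, -1.8, -3.0]
gripper_width: 0.315
```

```bash
python3 -c "from h import *;st()"
```

```text
t 13.35 p [ 0.601  -0.0481  0.1297] q [-0.15  0.49  0.2   1.76 -0.12  0.9   0.57] F [-0.9 -1.8 -3. ] T [-0.348  0.274  0.085] w 29.0
x [ 0.001  0.    -1.   ] yaw 0.463
```

Call:
arm_command(
  steps=[
    {"x": 0, "y": -0.2, "z": 0.3, "rx": 0, "ry": 0, "rz": 0.1, "fingers": 20},
    {"x": 0, "y": 0, "z": 0, "rx": 0, "ry": 0, "rz": 0, "fingers": 20},
  ],
  force=60,
)

```text
time: 13.55
ee_pos: [0.6009, -0.0482, 0.13]
eef_rot: [1.279, 1.57, 0.271]
ft_force: [-1.7, -0.2, -0.6]
gripper_width: 0.314
```

```bash
python3 -c "from h import *;st()"
```

```text
t 13.55 p [ 0.6009 -0.0482  0.13  ] q [-0.13  0.49  0.17  1.75 -0.1   0.9   0.65] F [-1.7 -0.2 -0.6] T [-0.285  0.454  0.077] w 28.8
x [ 0.001  0.    -1.   ] yaw 0.563
```

Call:
arm_command(
  steps=[
    {"x": -0.2, "y": 0, "z": 0.2, "rx": 0, "ry": 0, "rz": 0.08, "fingers": 20},
    {"x": 0, "y": 0, "z": 0, "rx": 0, "ry": 0, "rz": 0, "fingers": 20},
  ],
  force=60,
)

```text
time: 13.75
ee_pos: [0.6009, -0.0482, 0.1301]
eef_rot: [1.063, 1.57, 0.135]
ft_force: [-0.4, -1.5, -1.3]
gripper_width: 0.319
```

```bash
python3 -c "from h import *;st()"
```

```text
t 13.75 p [ 0.6009 -0.0482  0.1301] q [-0.12  0.49  0.15  1.75 -0.09  0.9   0.72] F [-0.4 -1.5 -1.3] T [-0.416  0.234  0.058] w 29.3
x [ 0.001  0.    -1.   ] yaw 0.642
```

Call:
arm_command(
  steps=[
    {"x": 0, "y": 0, "z": 0.2, "rx": 0, "ry": 0, "rz": 0.08, "fingers": 20},
    {"x": 0, "y": 0, "z": 0, "rx": 0, "ry": 0, "rz": 0, "fingers": 20},
  ],
  force=60,
)

```text
time: 13.95
ee_pos: [0.6009, -0.0482, 0.1303]
eef_rot: [1.019, 1.57, 0.17]
ft_force: [-0.0, -1.2, -1.6]
gripper_width: 0.317
```

```bash
python3 -c "from h import *;st()"
```

```text
t 13.95 p [ 0.6009 -0.0482  0.1303] q [-0.1   0.49  0.13  1.75 -0.08  0.9   0.79] F [-0.  -1.2 -1.6] T [-0.249 -0.076  0.036] w 29.1
x [ 0.001  0.    -1.   ] yaw 0.722
```

Call:
arm_command(
  steps=[
    {"x": 0, "y": 0, "z": 0.25, "rx": 0, "ry": 0, "rz": 0.1, "fingers": 20},
    {"x": 0, "y": 0, "z": 0, "rx": 0, "ry": 0, "rz": 0, "fingers": 20},
  ],
  force=60,
)

```text
time: 14.15
ee_pos: [0.601, -0.0481, 0.1304]
eef_rot: [1.048, 1.569, 0.3]
ft_force: [1.3, -0.5, -4.4]
gripper_width: 0.314
```

```bash
python3 -c "from h import *;st()"
```

```text
t 14.15 p [ 0.601  -0.0481  0.1304] q [-0.08  0.49  0.11  1.75 -0.06  0.9   0.87] F [ 1.3 -0.5 -4.4] T [ 0.035 -0.804 -0.136] w 28.8
x [ 0.001  0.    -1.   ] yaw 0.822
```

Call:
arm_command(
  steps=[
    {"x": 0, "y": 0, "z": 0.2, "rx": 0, "ry": 0, "rz": 0.08, "fingers": 20},
    {"x": 0, "y": 0, "z": 0, "rx": 0, "ry": 0, "rz": 0, "fingers": 20},
  ],
  force=60,
)

```text
time: 14.35
ee_pos: [0.6012, -0.048, 0.1304]
eef_rot: [1.047, 1.569, 0.378]
ft_force: [3.2, -0.9, -7.4]
gripper_width: 0.315
```

```bash
python3 -c "from h import *;st()"
```

```text
t 14.35 p [ 0.6012 -0.048   0.1304] q [-0.07  0.49  0.09  1.75 -0.05  0.9   0.94] F [ 3.2 -0.9 -7.4] T [ 0.462 -1.448 -0.367] w 28.9
x [ 0.002  0.001 -1.   ] yaw 0.901
```

Call:
arm_command(
  steps=[
    {"x": 0, "y": 0, "z": -0.4, "rx": 0, "ry": 0, "rz": -0.06, "fingers": 20},
    {"x": 0, "y": 0, "z": 0, "rx": 0, "ry": 0, "rz": 0, "fingers": 20},
  ],
  force=60,
)

```text
time: 14.55
ee_pos: [0.601, -0.0481, 0.1304]
eef_rot: [0.859, 1.569, 0.127]
ft_force: [3.4, -1.0, -4.4]
gripper_width: 0.316
```

```bash
python3 -c "from h import *;st()"
```

```text
t 14.55 p [ 0.601  -0.0481  0.1304] q [-0.08  0.49  0.1   1.75 -0.06  0.9   0.89] F [ 3.4 -1.  -4.4] T [ 0.216 -1.093 -0.273] w 29.0
x [ 0.001  0.    -1.   ] yaw 0.84
```

Call:
arm_command(
  steps=[
    {"x": 0, "y": 0, "z": 0, "rx": 0, "ry": 0, "rz": -0.04, "fingers": 20},
    {"x": 0, "y": 0, "z": 0, "rx": 0, "ry": 0, "rz": 0, "fingers": 20},
  ],
  force=30,
)

```text
time: 14.75
ee_pos: [0.6009, -0.0482, 0.1304]
eef_rot: [0.655, 1.57, -0.112]
ft_force: [3.3, -2.1, -3.3]
gripper_width: 0.319
```

```bash
python3 -c "from h import *;st()"
```

```text
t 14.75 p [ 0.6009 -0.0482  0.1304] q [-0.09  0.49  0.11  1.75 -0.07  0.9   0.86] F [ 3.3 -2.1 -3.3] T [-0.08  -1.025 -0.202] w 29.3
x [ 0.001 -0.    -1.   ] yaw 0.804
```

Call:
arm_command(
  steps=[
    {"x": 0, "y": 0, "z": 0, "rx": 0, "ry": 0, "rz": 0, "fingers": 34},
    {"x": 0, "y": 0, "z": 0, "rx": 0, "ry": 0, "rz": 0, "fingers": 50},
    {"x": 0, "y": 0, "z": 0, "rx": 0, "ry": 0, "rz": 0, "fingers": 60},
    {"x": 0, "y": 0, "z": 0, "rx": 0, "ry": 0, "rz": 0, "fingers": 60},
    {"x": 0, "y": 0, "z": 20, "rx": 0, "ry": 0, "rz": 0, "fingers": 60},
    {"x": 0, "y": 0, "z": 30, "rx": 0, "ry": 0, "rz": 0, "fingers": 60},
    {"x": -20, "y": 0, "z": 30, "rx": 0, "ry": 0, "rz": 0, "fingers": 60},
    {"x": -40, "y": 0, "z": 0, "rx": 0, "ry": 0, "rz": -0.12, "fingers": 60},
    {"x": -40, "y": 0, "z": 0, "rx": 0, "ry": 0, "rz": -0.12, "fingers": 60},
    {"x": -40, "y": -2, "z": 0, "rx": 0, "ry": 0, "rz": -0.12, "fingers": 60},
    {"x": 0, "y": -2, "z": 0, "rx": 0, "ry": 0, "rz": -0.12, "fingers": 60},
    {"x": 0, "y": -2, "z": 0, "rx": 0, "ry": 0, "rz": -0.12, "fingers": 50},
    {"x": 0, "y": 0, "z": 0, "rx": 0, "ry": 0, "rz": -0.12, "fingers": 50},
    {"x": 0, "y": 0, "z": 0, "rx": 0, "ry": 0, "rz": -0.04, "fingers": 50},
  ],
  force=30,
)

```text
time: 16.15
ee_pos: [0.4602, -0.0542, 0.2103]
eef_rot: [1.922, 1.57, 0.392]
ft_force: [0.7, -0.9, -0.4]
gripper_width: 0.546
```

Run:
```python
from h import *
from bench import capture
st()
im=capture("scene");cv2.imwrite("pics/s2.png",im);t=capture("top");cv2.imwrite("pics/t2.png",t)
a=cv2.resize(im[160:260,240:350],(440,400),interpolation=2);b=cv2.resize(t[190:290,255:345],(360,400),interpolation=2)
cv2.imwrite("pics/c2.png",np.hstack([a,b]))
```

```text
t 16.15 p [ 0.4602 -0.0542  0.2103] q [-0.21  0.18  0.24  1.99 -0.05  0.97  0.11] F [ 0.7 -0.9 -0.4] T [-0.029  0.048 -0.039] w 50.1
x [ 0.  0. -1.] yaw 0.041
```

View pics/c2.png

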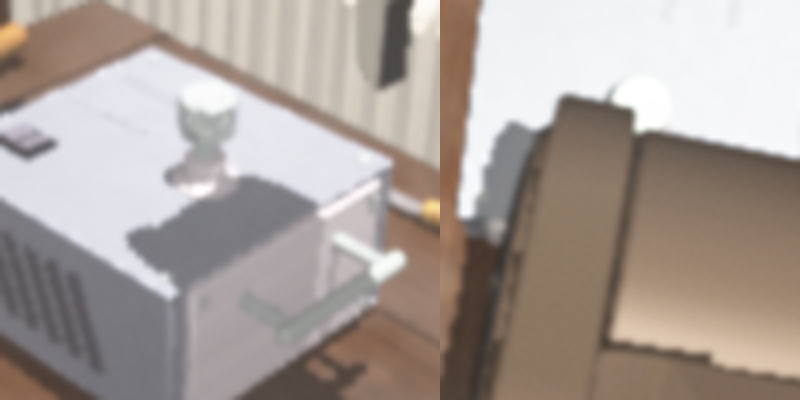

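The screw stays up by itself. Its head top is at about (291.8,184.3) in the scene view against about 189 at the start, which matches an 11.5 mm rise, and a gap shows above the bush.

A grip across the bar would swing the wide gripper body over the screw. I'll shut the fingers and hook them behind the bar from above, with the jaw axis along the bar.

Call:
arm_command(
  steps=[
    {"x": 6, "y": 0, "z": 0, "rx": 0, "ry": 0, "rz": -0.1427, "fingers": 0},
    {"x": 6, "y": 0, "z": 0, "rx": 0, "ry": 0, "rz": -0.1427, "fingers": 0},
    {"x": 6, "y": 0, "z": 0, "rx": 0, "ry": 0, "rz": -0.1427, "fingers": 0},
    {"x": 6, "y": 0, "z": 0, "rx": 0, "ry": 0, "rz": -0.1427, "fingers": 0},
    {"x": 6, "y": 0, "z": 0, "rx": 0, "ry": 0, "rz": -0.1427, "fingers": 0},
    {"x": 6, "y": 0, "z": 0, "rx": 0, "ry": 0, "rz": -0.1427, "fingers": 0},
    {"x": 6, "y": 0, "z": 0, "rx": 0, "ry": 0, "rz": -0.1427, "fingers": 0},
    {"x": 6, "y": 0, "z": 0, "rx": 0, "ry": 0, "rz": -0.1427, "fingers": 0},
    {"x": 6, "y": 0, "z": 0, "rx": 0, "ry": 0, "rz": -0.1427, "fingers": 0},
    {"x": 6, "y": 0, "z": 0, "rx": 0, "ry": 0, "rz": -0.1427, "fingers": 0},
    {"x": 4, "y": 2, "z": 0, "rx": 0, "ry": 0, "rz": -0.1427, "fingers": 0},
    {"x": 0, "y": 0, "z": -30, "rx": 0, "ry": 0, "rz": 0, "fingers": 0},
    {"x": 0, "y": 0, "z": -30, "rx": 0, "ry": 0, "rz": 0, "fingers": 0},
    {"x": 0, "y": 0, "z": -30, "rx": 0, "ry": 0, "rz": 0, "fingers": 0},
    {"x": 0, "y": 0, "z": 0, "rx": 0, "ry": 0, "rz": 0, "fingers": 0},
  ],
  force=10,
)

```text
time: 17.75
ee_pos: [0.5217, -0.0518, 0.117]
eef_rot: [-0.012, 1.564, -3.105]
ft_force: [-0.3, 0.1, -0.1]
gripper_width: 0.006
```

Run:
```python
from h import *
from bench import capture
st()
im=capture("scene");cv2.imwrite("pics/s3.png",im);t=capture("top")
a=cv2.resize(im[160:270,260:370],(600,600),interpolation=2)
cv2.imwrite("pics/c3.png",a)
```

```text
t 17.75 p [ 0.5217 -0.0518  0.117 ] q [-0.36  0.42  0.47  1.97 -0.26  0.81 -1.26] F [-0.3  0.1 -0.1] T [-0.021  0.226 -0.022] w 0.5
x [-0.006 -0.    -1.   ] yaw -1.522
```

View pics/c3.png

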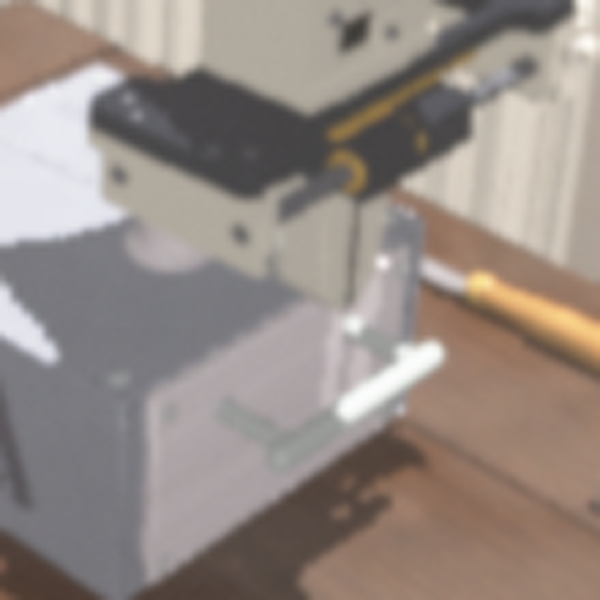

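The fingers sit behind the bar, but the picture shows the gripper body's long side running back over the lid, towards the screw. Descending like this would hit the raised head. I'll turn back so the jaws lie along x and grip the bar properly. The bar ends here are at about (311.3,242.9) and (340.7,224.6) in full-image pixels.

Run:
```python
from h import *
a=onz("scene",311.3,242.9,.078);b=onz("scene",340.7,224.6,.078);print(a,b,(a+b)/2,np.linalg.norm(a-b))
s=onz("scene",291.5,189,.147);print("head ref vs .6013,-.0483:",s)
```

```text
[ 0.50103388 -0.00784949  0.078     ] [ 0.50106721 -0.10110739  0.078     ] [ 0.50105054 -0.05447844  0.078     ] 0.09325790522852088
head ref vs .6013,-.0483: [ 0.59703142 -0.04493781  0.147     ]
```

Call:
arm_command(
  steps=[
    {"x": 0, "y": 0, "z": 20, "rx": 0, "ry": 0, "rz": 0.1427, "fingers": 22},
    {"x": -4, "y": 0, "z": 0, "rx": 0, "ry": 0, "rz": 0.1427, "fingers": 22},
    {"x": -4, "y": 0, "z": 0, "rx": 0, "ry": 0, "rz": 0.1427, "fingers": 22},
    {"x": -4, "y": 0, "z": 0, "rx": 0, "ry": 0, "rz": 0.1427, "fingers": 22},
    {"x": -5, "y": 0, "z": 0, "rx": 0, "ry": 0, "rz": 0.1427, "fingers": 22},
    {"x": 0, "y": 0, "z": 0, "rx": 0, "ry": 0, "rz": 0.1427, "fingers": 22},
    {"x": 0, "y": 0, "z": 0, "rx": 0, "ry": 0, "rz": 0.1427, "fingers": 22},
    {"x": 0, "y": 0, "z": 0, "rx": 0, "ry": 0, "rz": 0.1427, "fingers": 22},
    {"x": 0, "y": 0, "z": 0, "rx": 0, "ry": 0, "rz": 0.1427, "fingers": 22},
    {"x": 0, "y": 0, "z": 0, "rx": 0, "ry": 0, "rz": 0.1427, "fingers": 22},
    {"x": 0, "y": 0, "z": 0, "rx": 0, "ry": 0, "rz": 0.1427, "fingers": 22},
    {"x": 0, "y": 0, "z": -18, "rx": 0, "ry": 0, "rz": 0, "fingers": 22},
    {"x": 0, "y": 0, "z": -18, "rx": 0, "ry": 0, "rz": 0, "fingers": 22},
    {"x": 0, "y": 0, "z": 0, "rx": 0, "ry": 0, "rz": 0, "fingers": 22},
  ],
  force=10,
)

```text
time: 19.25
ee_pos: [0.5072, -0.0526, 0.1043]
eef_rot: [-0.537, 1.57, -2.062]
ft_force: [-1.2, 0.0, 0.2]
gripper_width: 0.243
```

Run:
```python
from h import *
from bench import capture
st()
im=capture("scene");cv2.imwrite("pics/s4.png",im)
a=cv2.resize(im[160:270,260:370],(600,600),interpolation=2)
cv2.imwrite("pics/c4.png",a)
```

```text
t 19.25 p [ 0.5072 -0.0526  0.1043] q [-0.08  0.39  0.1   2.   -0.06  0.75  0.1 ] F [-1.2  0.   0.2] T [-0.084  0.044  0.02 ] w 22.3
x [-0.    -0.001 -1.   ] yaw 0.046
```

View pics/c4.png

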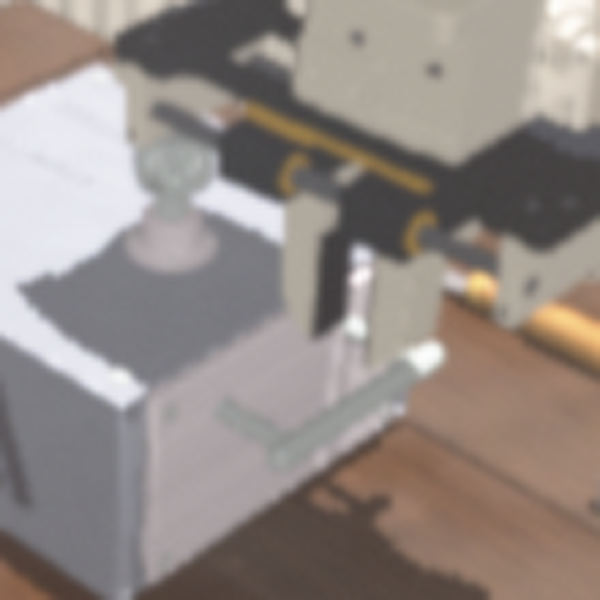

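Run:
```python
from h import *
c=lambda p:((np.array(proj("scene",p))-[260,160])*600/110).round(0)
for dx in(.065,.095):
  for dy in(-.0375,.0375): print("c4",dx,dy,c([.5072+dx,-.0526+dy,.1703]))
for dy in(.065,.095):
  for dx in(-.0375,.0375): print("c3",dx,dy,c([.5217+dx,-.0518+dy,.183]))
for dx in(-.01,0,.01): print("c3 tip",dx,c([.5217+dx,-.0518+.019,.117]),c([.5217+dx,-.0518-.019,.117]))
```

```text
c4 0.065 -0.0375 [301.  91.]
c4 0.065 0.0375 [164. 157.]
c4 0.095 -0.0375 [245.  64.]
c4 0.095 0.0375 [108. 127.]
c3 -0.0375 0.065 [292. 252.]
c3 0.0375 0.065 [135. 167.]
c3 -0.0375 0.095 [230. 286.]
c3 0.0375 0.095 [ 72. 197.]
c3 tip -0.01 [310. 327.] [377. 288.]
c3 tip 0 [290. 315.] [357. 277.]
c3 tip 0.01 [270. 304.] [338. 266.]
```

My projections match the pictures: the gripper body is 190 mm along the jaw axis and 75 mm across it. With the jaws along x, its end plate would come down on the screw. So hooking behind the bar with the jaws along y is the clear way after all, and I'll go back to it.

Call:
arm_command(
  steps=[
    {"x": 0, "y": 0, "z": 30, "rx": 0, "ry": 0, "rz": 0, "fingers": 0},
    {"x": 4, "y": 0, "z": 0, "rx": 0, "ry": 0, "rz": -0.1427, "fingers": 0},
    {"x": 4, "y": 0, "z": 0, "rx": 0, "ry": 0, "rz": -0.1427, "fingers": 0},
    {"x": 4, "y": 0, "z": 0, "rx": 0, "ry": 0, "rz": -0.1427, "fingers": 0},
    {"x": 4, "y": 0, "z": 0, "rx": 0, "ry": 0, "rz": -0.1427, "fingers": 0},
    {"x": 0, "y": 0, "z": 0, "rx": 0, "ry": 0, "rz": -0.1427, "fingers": 0},
    {"x": 0, "y": 0, "z": 0, "rx": 0, "ry": 0, "rz": -0.1427, "fingers": 0},
    {"x": 0, "y": 0, "z": 0, "rx": 0, "ry": 0, "rz": -0.1427, "fingers": 0},
    {"x": 0, "y": 0, "z": 0, "rx": 0, "ry": 0, "rz": -0.1427, "fingers": 0},
    {"x": 0, "y": 0, "z": 0, "rx": 0, "ry": 0, "rz": -0.1427, "fingers": 0},
    {"x": 0, "y": 0, "z": 0, "rx": 0, "ry": 0, "rz": -0.1427, "fingers": 0},
    {"x": 0, "y": 0, "z": 0, "rx": 0, "ry": 0, "rz": -0.1427, "fingers": 0},
    {"x": 0, "y": 0, "z": -15, "rx": 0, "ry": 0, "rz": 0, "fingers": 0},
    {"x": 0, "y": 0, "z": -15, "rx": 0, "ry": 0, "rz": 0, "fingers": 0},
    {"x": 0, "y": 0, "z": 0, "rx": 0, "ry": 0, "rz": 0, "fingers": 0},
  ],
  force=10,
)

```text
time: 20.8
ee_pos: [0.5233, -0.0518, 0.1045]
eef_rot: [-0.988, 1.57, 2.202]
ft_force: [-0.0, -0.6, -0.1]
gripper_width: 0.004
```

```bash
python3 -c "from h import *;st()"
```

```text
t 20.8 p [ 0.5233 -0.0518  0.1045] q [-0.35  0.44  0.47  1.98 -0.28  0.78 -1.24] F [-0.  -0.6 -0.1] T [-0.029  0.218  0.041] w 0.3
x [-0.  0. -1.] yaw -1.523
```

Call:
arm_command(
  steps=[
    {"x": 0.5, "y": 0, "z": -7, "rx": 0, "ry": 0, "rz": 0, "fingers": 0},
    {"x": 0, "y": 0, "z": -7, "rx": 0, "ry": 0, "rz": 0, "fingers": 0},
    {"x": 0, "y": 0, "z": -5, "rx": 0, "ry": 0, "rz": 0, "fingers": 0},
    {"x": 0, "y": 0, "z": -4, "rx": 0, "ry": 0, "rz": 0, "fingers": 0},
    {"x": 0, "y": 0, "z": -3, "rx": 0, "ry": 0, "rz": 0, "fingers": 0},
  ],
  force=10,
)

```text
time: 21.3
ee_pos: [0.5238, -0.0523, 0.0778]
eef_rot: [0.032, 1.571, -3.062]
ft_force: [0.2, -0.4, -0.3]
gripper_width: 0.006
```

Call:
arm_command(
  steps=[
    {"x": 0, "y": 0, "z": -6, "rx": 0, "ry": 0, "rz": 0, "fingers": 0},
    {"x": 0, "y": 0, "z": -6, "rx": 0, "ry": 0, "rz": 0, "fingers": 0},
    {"x": 0, "y": 0, "z": -6, "rx": 0, "ry": 0, "rz": 0, "fingers": 0},
    {"x": 0, "y": 0, "z": 0, "rx": 0, "ry": 0, "rz": 0, "fingers": 0},
  ],
  force=10,
)

```text
time: 21.7
ee_pos: [0.5233, -0.0522, 0.0592]
eef_rot: [0.033, 1.569, -3.062]
ft_force: [-0.4, -0.2, 0.6]
gripper_width: 0.008
```

Call:
arm_command(
  steps=[
    {"x": -2, "y": 0, "z": 0, "rx": 0, "ry": 0, "rz": 0, "fingers": 0},
    {"x": -2, "y": 0, "z": 0, "rx": 0, "ry": 0, "rz": 0, "fingers": 0},
    {"x": -2, "y": 0, "z": 0, "rx": 0, "ry": 0, "rz": 0, "fingers": 0},
    {"x": -1, "y": 0, "z": 0, "rx": 0, "ry": 0, "rz": 0, "fingers": 0},
  ],
)

```text
time: 22.1
ee_pos: [0.5173, -0.0523, 0.0604]
eef_rot: [2.974, 1.569, -0.12]
ft_force: [2.8, -0.4, -1.6]
gripper_width: 0.007
```

Call:
arm_command(
  steps=[
    {"x": -2, "y": 0, "z": 0, "rx": 0, "ry": 0, "rz": 0, "fingers": 0},
    {"x": -2, "y": 0, "z": 0, "rx": 0, "ry": 0, "rz": 0, "fingers": 0},
    {"x": 0, "y": 0, "z": 0, "rx": 0, "ry": 0, "rz": 0, "fingers": 0},
  ],
)

```text
time: 22.4
ee_pos: [0.5139, -0.0524, 0.0605]
eef_rot: [2.913, 1.568, -0.182]
ft_force: [5.3, -1.1, -2.5]
gripper_width: 0.001
```

Call:
arm_command(
  steps=[
    {"x": -5, "y": -0.2, "z": 0, "rx": 0, "ry": 0, "rz": 0, "fingers": 0},
    {"x": -5, "y": -0.2, "z": 0, "rx": 0, "ry": 0, "rz": 0, "fingers": 0},
    {"x": 0, "y": 0, "z": 0, "rx": 0, "ry": 0, "rz": 0, "fingers": 0},
  ],
)

```text
time: 22.7
ee_pos: [0.5025, -0.0527, 0.0603]
eef_rot: [-0.639, 1.571, 2.55]
ft_force: [1.1, -1.0, 1.4]
gripper_width: 0.003
```

Call:
arm_command(
  steps=[
    {"x": -5, "y": -0.2, "z": 0, "rx": 0, "ry": 0, "rz": 0, "fingers": 0},
    {"x": -5, "y": -0.2, "z": 0, "rx": 0, "ry": 0, "rz": 0, "fingers": 0},
    {"x": -5, "y": -0.2, "z": 0, "rx": 0, "ry": 0, "rz": 0, "fingers": 0},
    {"x": -5, "y": -0.2, "z": 0, "rx": 0, "ry": 0, "rz": 0, "fingers": 0},
    {"x": -5, "y": -0.2, "z": 0, "rx": 0, "ry": 0, "rz": 0, "fingers": 0},
    {"x": -5, "y": -0.2, "z": 0, "rx": 0, "ry": 0, "rz": 0, "fingers": 0},
    {"x": -5, "y": -0.2, "z": 0, "rx": 0, "ry": 0, "rz": 0, "fingers": 0},
    {"x": -5, "y": -0.2, "z": 0, "rx": 0, "ry": 0, "rz": 0, "fingers": 0},
    {"x": -5, "y": -0.2, "z": 0, "rx": 0, "ry": 0, "rz": 0, "fingers": 0},
    {"x": 0, "y": 0, "z": 0, "rx": 0, "ry": 0, "rz": 0, "fingers": 0},
  ],
)

```text
time: 23.7
ee_pos: [0.4564, -0.0544, 0.0599]
eef_rot: [-0.148, 1.569, 3.04]
ft_force: [-0.2, 0.2, 1.0]
gripper_width: 0.007
```

Call:
arm_command(
  steps=[
    {"x": -3, "y": -0.1, "z": 0, "rx": 0, "ry": 0, "rz": 0, "fingers": 0},
    {"x": -3, "y": -0.1, "z": 0, "rx": 0, "ry": 0, "rz": 0, "fingers": 0},
    {"x": -3, "y": -0.1, "z": 0, "rx": 0, "ry": 0, "rz": 0, "fingers": 0},
  ],
)

```text
time: 24.0
ee_pos: [0.4487, -0.0547, 0.06]
eef_rot: [0.97, 1.571, -2.125]
ft_force: [2.9, -0.7, -2.3]
gripper_width: 0.005
```

Call:
arm_command(
  steps=[
    {"x": -1.5, "y": 0, "z": 0, "rx": 0, "ry": 0, "rz": 0, "fingers": 0},
    {"x": -1.5, "y": 0, "z": 0, "rx": 0, "ry": 0, "rz": 0, "fingers": 0},
  ],
)

```text
time: 24.2
ee_pos: [0.4457, -0.0548, 0.0601]
eef_rot: [1.083, 1.571, -2.011]
ft_force: [2.8, 0.2, -1.4]
gripper_width: 0.007
```

Call:
arm_command(
  steps=[
    {"x": -1.5, "y": 0, "z": 0, "rx": 0, "ry": 0, "rz": 0, "fingers": 0},
    {"x": 0, "y": 0, "z": 0, "rx": 0, "ry": 0, "rz": 0, "fingers": 0},
  ],
)

```text
time: 24.4
ee_pos: [0.4442, -0.0548, 0.0601]
eef_rot: [0.769, 1.571, -2.325]
ft_force: [1.4, -0.6, -0.6]
gripper_width: 0.007
```

Call:
arm_command(
  steps=[
    {"x": -1.5, "y": 0, "z": 0, "rx": 0, "ry": 0, "rz": 0, "fingers": 0},
    {"x": 0, "y": 0, "z": 0, "rx": 0, "ry": 0, "rz": 0, "fingers": 0},
  ],
)

```text
time: 24.6
ee_pos: [0.4441, -0.0548, 0.0603]
eef_rot: [2.92, 1.568, -0.175]
ft_force: [5.2, -1.0, -3.8]
gripper_width: 0.007
```

Call:
arm_command(
  steps=[
    {"x": -1.5, "y": 0, "z": 0, "rx": 0, "ry": 0, "rz": 0, "fingers": 0},
    {"x": 0, "y": 0, "z": 0, "rx": 0, "ry": 0, "rz": 0, "fingers": 0},
  ],
)

```text
time: 24.8
ee_pos: [0.4441, -0.0549, 0.0606]
eef_rot: [2.938, 1.566, -0.156]
ft_force: [9.3, 0.2, -6.3]
gripper_width: 0.005
```

Call:
arm_command(
  steps=[
    {"x": -1.5, "y": 0, "z": 0, "rx": 0, "ry": 0, "rz": 0, "fingers": 0},
    {"x": 0, "y": 0, "z": 0, "rx": 0, "ry": 0, "rz": 0, "fingers": 0},
  ],
)

```text
time: 25.0
ee_pos: [0.444, -0.0548, 0.0609]
eef_rot: [2.945, 1.563, -0.149]
ft_force: [12.1, -0.1, -9.4]
gripper_width: 0.01
```

The cassette has hit its end stop: x holds at 0.444 while the force builds. Now I back off into the gap and lift out.

Call:
arm_command(
  steps=[
    {"x": 4, "y": 0, "z": 0, "rx": 0, "ry": 0, "rz": 0, "fingers": 0},
    {"x": 5, "y": 0, "z": 0, "rx": 0, "ry": 0, "rz": 0, "fingers": 0},
    {"x": 0, "y": 0, "z": 0, "rx": 0, "ry": 0, "rz": 0, "fingers": 0},
  ],
)

```text
time: 25.3
ee_pos: [0.4488, -0.0547, 0.06]
eef_rot: [-0.02, 1.57, -3.115]
ft_force: [-0.4, -0.2, 0.6]
gripper_width: 0.003
```

Call:
arm_command(
  steps=[
    {"x": 0, "y": 0, "z": 8, "rx": 0, "ry": 0, "rz": 0, "fingers": 0},
    {"x": 0, "y": 0, "z": 15, "rx": 0, "ry": 0, "rz": 0, "fingers": 0},
    {"x": 0, "y": 0, "z": 30, "rx": 0, "ry": 0, "rz": 0, "fingers": 0},
    {"x": 0, "y": 0, "z": 40, "rx": 0, "ry": 0, "rz": 0, "fingers": 0},
    {"x": 0, "y": 20, "z": 40, "rx": 0, "ry": 0, "rz": 0, "fingers": 0},
    {"x": -10, "y": 40, "z": 20, "rx": 0, "ry": 0, "rz": 0, "fingers": 0},
    {"x": -10, "y": 40, "z": 0, "rx": 0, "ry": 0, "rz": 0, "fingers": 0},
    {"x": -10, "y": 40, "z": 0, "rx": 0, "ry": 0, "rz": 0, "fingers": 0},
    {"x": -10, "y": 40, "z": 0, "rx": 0, "ry": 0, "rz": 0, "fingers": 0},
    {"x": -10, "y": 40, "z": 0, "rx": 0, "ry": 0, "rz": 0, "fingers": 0},
    {"x": -10, "y": 40, "z": 0, "rx": 0, "ry": 0, "rz": 0, "fingers": 0},
    {"x": 0, "y": 0, "z": 0, "rx": 0, "ry": 0, "rz": 0, "fingers": 0},
  ],
)

```text
time: 26.5
ee_pos: [0.3868, 0.2101, 0.2134]
eef_rot: [-1.102, 1.57, 2.094]
ft_force: [0.8, -0.1, 0.7]
gripper_width: 0.003
```

Run:
```python
from h import *
from bench import capture
st()
im=capture("scene");t=capture("top")
cv2.imwrite("pics/s5.png",im);cv2.imwrite("pics/t5.png",t)
a=cv2.resize(im[150:300,230:380],(400,400),interpolation=2);b=cv2.resize(t[140:320,160:400],(400,300),interpolation=2)
cv2.imwrite("pics/c5.png",np.hstack([a,cv2.copyMakeBorder(b,0,100,0,0,cv2.BORDER_CONSTANT)]))
```

```text
t 26.5 p [0.3868 0.2101 0.2134] q [-0.93  0.14  0.35  2.04 -0.06  0.97 -2.06] F [ 0.8 -0.1  0.7] T [-0.053  0.169 -0.003] w 0.3
x [-0.001  0.001 -1.   ] yaw -1.516
```

View pics/c5.png

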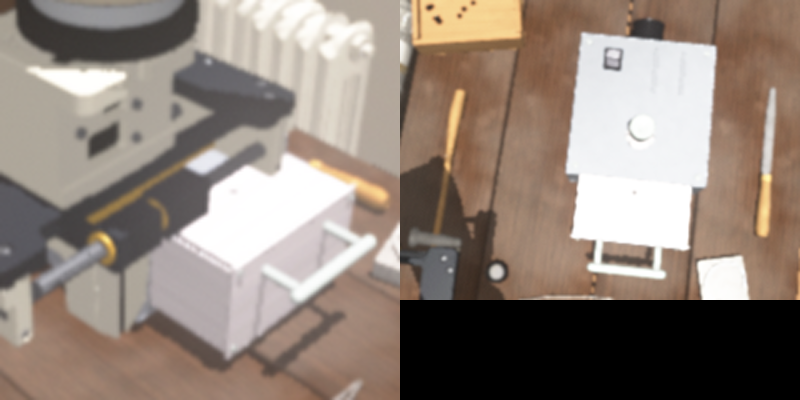

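The top view shows the cassette drawn out, the bar at about (295.6,302.6) in full-image pixels, and the hammer and file in place. The arm hides the screw in the scene view, so I'll clear it and check both.

Call:
arm_command(
  steps=[
    {"x": -15, "y": 35, "z": 10, "rx": 0, "ry": 0, "rz": 0.1, "fingers": 0},
    {"x": -15, "y": 35, "z": 10, "rx": 0, "ry": 0, "rz": 0.1, "fingers": 0},
    {"x": -15, "y": 35, "z": 0, "rx": 0, "ry": 0, "rz": 0.1, "fingers": 0},
    {"x": -15, "y": 35, "z": 0, "rx": 0, "ry": 0, "rz": 0.1, "fingers": 0},
    {"x": -15, "y": 35, "z": 0, "rx": 0, "ry": 0, "rz": 0.1, "fingers": 0},
    {"x": -15, "y": 35, "z": 0, "rx": 0, "ry": 0, "rz": 0.1, "fingers": 0},
    {"x": -15, "y": 35, "z": 0, "rx": 0, "ry": 0, "rz": 0.1, "fingers": 0},
    {"x": -15, "y": 35, "z": 0, "rx": 0, "ry": 0, "rz": 0.1, "fingers": 0},
    {"x": -15, "y": 35, "z": 0, "rx": 0, "ry": 0, "rz": 0.1, "fingers": 0},
    {"x": 0, "y": 0, "z": 0, "rx": 0, "ry": 0, "rz": 0, "fingers": 0},
  ],
)

```text
time: 27.6
ee_pos: [0.2518, 0.5232, 0.2328]
eef_rot: [-1.682, 1.569, 2.414]
ft_force: [-0.5, 0.4, -0.7]
gripper_width: 0.004
```

Run:
```python
from h import *
from bench import capture
st()
im=capture("scene");cv2.imwrite("pics/s6.png",im);t=capture("top")
z0=cv2.imread("pics/scene0.png")
cv2.imwrite("pics/c6.png",np.hstack([cv2.resize(q[160:290,250:350],(400,520),interpolation=2) for q in(z0,im)]))
h1=onz("top",295.6,302.6,.078);print("bar now",h1,"drawn",.502-h1[0])
```

```text
t 27.6 p [0.2518 0.5232 0.2328] q [-1.25  0.36  0.05  1.68 -0.02  1.11 -1.81] F [-0.5  0.4 -0.7] T [-0.104  0.128  0.019] w 0.4
x [-0.001  0.001 -1.   ] yaw -0.617
bar now [ 0.42667597 -0.05660785  0.078     ] drawn 0.07532403075924238
```

View pics/c6.png

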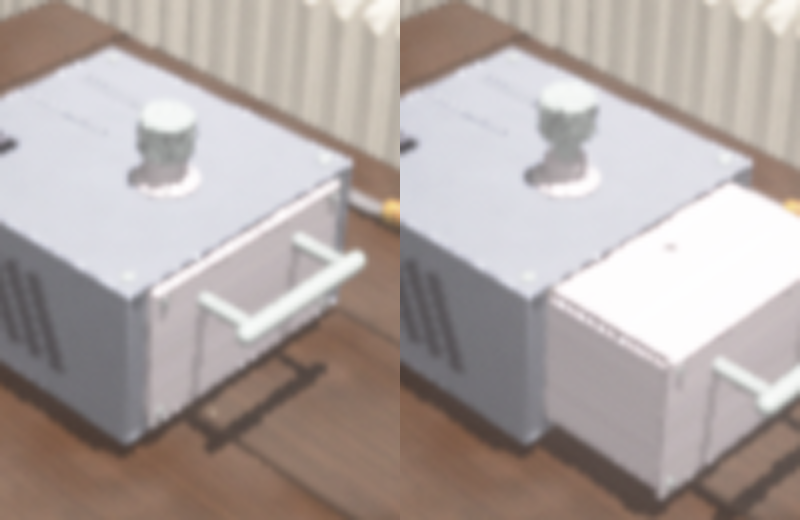

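Side by side, the head is clearly up: its top has gone from row 115 to 97 in the crop, about 11 mm. The cassette is out by 75 mm and the arm is clear, so I'm handing in.

```bash
python3 -c "
from bench import robot
print(robot.job_done())"
```

```text
the job is handed in; nothing more can be done
None
```

The screw is out to its stop and stays up by itself, the cassette is drawn fully out, and the job is handed in at about 27.7 s. One check was borderline: the torque at the screw's stop reached 0.37 N m.

- **Screw:** I drew it up until its thread met the bush and turned it anticlockwise about 2.2 rad in one grip, with no regrasp. The flank carried it, because the pull fell to about 1 N when I lowered the tool. The last check picture shows the head about 11 mm up with nothing touching it.
- **Pull on the thread:** the highest reading was 22 N, against the 38 N limit.
- **Cassette:** I pulled it by hooking the shut fingers behind the bar, with readings of about 5 N or less until the stop. A grip across the bar would have brought the wide gripper body down on the screw. At the end stop the force rose to 12 N with no more movement. The camera put the travel at 75.3 mm, against 75 mm wanted.
- **Hammer and file:** I did not touch either, and both look unmoved in the top view taken after the pull.

**Checks that failed or disagreed:**
- **Torque at the stop:** the 0.37 N m reading is just over the 0.35 N m named for jamming. It includes thread friction and sideways load, and I backed off at once, but I can't rule out a brief touch of the limit.
- **Gripper body:** I misread which way its long side lies and turned the gripper back and forth above the handle before hooking it. That cost about 3 s and touched nothing.
- **Handle position:** the estimates of the bar's x differed by about 5 mm (0.501 to 0.506 m). Contact put it at about 0.502 to 0.503 m.

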